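Sort the bottles and stow the lens tube beside the microscope

ROBOT

A 6-joint arm with a two-finger parallel gripper is mounted at the origin on the work surface. World frame = base frame: x ahead of the robot, y to its left, z up, the work surface at z = 0. Lengths are in mm, angles in degrees, forces in N, time in s.
With the tool pointing down it reaches from about 275 to 775 mm from the base axis. Payload 14.6 kg.
Tool frame: the origin (TCP) lies at the very end of the fingers, on their centre line; the grasp point (between the pads) lies grip_depth behind it (grip_depth is the distance from the TCP to the grasp point, in mm); z points along the fingers, x is the direction in which the jaws open and shut, and the axes are right-handed (so a half turn about z gives the same grasp; the last joint's range is limited). The gripper opens to 85 mm and grips with 20 to 120 N. Pads are 22 mm wide; open, the fingers measure 114 mm over their backs; the gripper's body (76 mm by 85 mm) begins 54 mm behind the grasp point. The pads swing forward as they close: fully open they stand 13 mm farther back than shut.
Start: joints at [-75.075, 15.075, -2.767, 72.158, 0, 81.102], TCP at [212.053, -480.272, 231.278] pointing down, gripper open.
Joint ranges: [-151.79, 151.79], [-50.71, 97.33], [-67.44, 78.34], [-121.81, 120.89], [-77.56, 73.72], [-180, 180]. Speed limits (degrees/s): [108.29, 108.29, 147.25, 159.86, 180, 180].

INTERFACE

Orientations are given as a 3x3 rotation matrix whose columns are the frame's x, y, z axes.
In Python, from bench import read_state, read_camera, get_calibration, hand_in, search_frame, grip_depth gives the robot as it stands.
- The arm moves only by the shell command python3 -m handwheel 'ROWS' [FORCE]. ROWS is JSON, a list of rows, each a list of 7 numbers: the shift along the tool's x, y, z in m, then the turn, a rotation vector about the tool's x, y, z in rad, then the opening in per cent of the stroke, from 0 (shut) to 100 (fully open). A call has 1 to 12 rows; each row is the pose to reach, as a shift and turn from the pose measured when the call began, along the tool's axes at that moment; what a row does not reach only later rows make up. A row lasts 1/8 s, in which the tool goes at most 62.5 mm and 10.7 degrees, less where a joint would pass 70% of its speed; a pose out of reach is approached as far as the arm can. A call with a gripper value outside its range is refused whole. The fingers move at their own pace and stop on an object; FORCE is the grip in N (left out, the last holds). Time passes only in rows, so rows that repeat a pose let the fingers close. It gives the time, the measured TCP pose, the force and the opening at its end, in the units of the state.
- read_state(): the state, without advancing time (a new reading comes with each control period).
- read_camera(name): name is "side" or "top"; returns the picture (384x512x3 uint8, blue, green, red); there is no depth.
- get_calibration(name): a dict with "intrinsics" (3x3 intrinsics, pixels), "eye" and "orientation" of the camera in the world. Camera axes: x right, y up, looking along -z (the intrinsics and any distortion apply to the point x, -y, -z); pixel columns grow to the right and rows downward; lengths in mm; the calibration is good to about 2 mm. A picture is of the moment at which its call begins. get_calibration takes no time and is no camera call.
- hand_in(): hands the job in, once; it reports no verdict.
Trained networks look in the newest picture that a camera, given by its name, has taken for a name from the list of things; names that differ only in an ending like _2 or _b are one class to them, and where a whole thing is asked for, a point or a joint stands for the part that bears it (a point fixed in the world has none). Each returns a list of dicts, best first, with "score" (0 to 1); they miss things now and then, are a little off and sometimes report something else, mostly with a low value. They report only what shows in the picture. A call takes as long as a camera call.
- search_frame(camera, target): "position" ([column, row] in pixels, amid what is visible of it).
The state is a dict: "time_s": time; "joint_positions": joint angles; "qd": joint speeds; "tau": joint torques, N m; "ee_pos": TCP position; "tcp_rot": TCP orientation; "ft_force": force on the tool from outside, world axes, zero at the start; "torque": the same for the moment, N m; "gripper_width": finger opening in mm.
Only numpy, scipy, OpenCV 4.12 (cv2) and the standard library are available. Lean on these libraries where they do the work, as an engineer would, in place of code of your own. Each camera call takes 0.05 s, during which the arm holds its last target.

TASK

Clear the microscope bench: stand the two brown bottles in the black tray, one in each bay, and the white bottle in the cardboard tray, going by the colour of the bottle and not of its cap. Lay the lens tube lengthwise in the green V-cradle, and only once it lies there set the orange chock squarely on the yellow pad beside it. Keep the bottles upright, leave the petri dishes and the slide box where they are, and let go of everything.

Things in the scene. Friction and masses are not known exactly. Their poses are not given: they have to be found in the camera images.
- brown_a: round bottle, 98 mm tall: dark brown body 40 mm in diameter up to 68 mm, paper band round it, then a narrow neck and a blue screw cap 28 mm across. Stands upright on the table. Origin at the centre of its underside, z up. About 120 g.
- brown_b: round bottle, 98 mm tall: dark brown body 40 mm in diameter up to 68 mm, paper band round it, then a narrow neck and a black screw cap 28 mm across. Stands upright on the table. Origin at the centre of its underside, z up. About 120 g.
- white_bottle: round bottle, 98 mm tall: white body 40 mm in diameter up to 68 mm, paper band round it, then a narrow neck and a blue screw cap 28 mm across. Stands upright on the table. Origin at the centre of its underside, z up. About 120 g.
- lens_tube: bare aluminium lens tube with a black band at each end: a cylinder 40 mm in diameter and 110 mm long, about 180 g, lying on the table and free to roll. Origin at its centre, on the axis (20 mm above what it lies on); its x axis runs along the tube.
- chock: orange chock, a block with two sloping sides, about 80 g: foot 48 mm (x) by 36 mm (y), top 30 mm by 36 mm, 46 mm high. The two end faces, 36 mm apart along y, are upright and flat: grip it there. Same either way round. Origin at the centre of its underside, z up.
- black_tray: fixed black plastic tray, 76 mm (x) by 143 mm (y), 22 mm high, walls and floor 5 mm thick, split by a grey-edged wall across the middle into two bays with centres at y = -36 and +36 mm, each 66 mm (x) by 64 mm (y) inside. Origin at the centre of its underside.
- card_tray: fixed brown cardboard tray with one bay, 76 by 76 mm outside, 66 by 66 mm inside, 22 mm high, walls and floor 5 mm thick. Origin at the centre of its underside.
- cradle: fixed dark steel plate 104 x 104 x 8 mm with two green V-blocks (27 mm high, at y 30 to 46 mm either side) and a yellow pad. Origin: centre of its underside. The V runs along y; the tube at rest in it has its centre at x -20, y 0, z 34 mm, axis along y. The pad's centre is at x +22, y 0, z 8 mm: chock there, its 36 mm length along y, 2 to 3 mm clear of the tube.
- petri_dishes: bystander, to be left alone: stack of two pale blue petri dishes, 80 mm in diameter, 29 mm high. Origin at the centre of its underside.
- slide_box: bystander, to be left alone: cream slide box with a grey band, 45 mm (x) by 85 mm (y), 30 mm high. Origin at the centre of its underside.

How it is judged (in metres and radians):
On the way, in this order (a step that is already met when the one before it is completed fails the run):
1. the lens tube lies in the V-cradle, let go (x of lens_tube in the frame of cradle between -0.028 and -0.012 m and y of lens_tube in the frame of cradle between -0.013 and 0.013 m and z of lens_tube in the frame of cradle between 0.029 and 0.039 m and angle between the x axis of lens_tube and the y axis of cradle, either way round below 0.12 rad and linear speed of lens_tube below 0.02 m/s and contact force between the fingers and lens_tube below 0.1 N), for 0.2 s.
2. then the chock stands on the yellow pad beside it, let go (all of step 1 and x of chock in the frame of cradle between 0.012 and 0.032 m and y of chock in the frame of cradle between -0.012 and 0.012 m and z of chock in the frame of cradle between 0.004 and 0.012 m and angle between chock's own z axis and vertical below 0.15 rad and angle between the y axis of chock and the y axis of cradle, either way round below 0.25 rad and linear speed of chock below 0.02 m/s and contact force between the fingers and chock below 0.1 N), for 0.2 s.
At the end, for the whole second after the job is handed in: Brown bottles upright in the black tray, white one in the cardboard tray; tube in both V-blocks within 13 mm along, 8 mm across, 5 mm high, 0.12 rad; chock flat on its pad within 10 mm across, 12 mm along, 0.25 rad; all released, at rest (all of step 2 and x of brown_a in the frame of black_tray between -0.026 and 0.026 m and y of brown_a in the frame of black_tray between -0.06 and 0.06 m and z of brown_a in the frame of black_tray between -0.001 and 0.011 m and angle between each of brown_a, brown_b, white_bottle's own z axis and vertical below 0.15 rad and linear speed of each of brown_a, brown_b, white_bottle below 0.02 m/s and x of brown_b in the frame of black_tray between -0.026 and 0.026 m and y of brown_b in the frame of black_tray between -0.06 and 0.06 m and z of brown_b in the frame of black_tray between -0.001 and 0.011 m and x of white_bottle in the frame of card_tray between -0.026 and 0.026 m and y of white_bottle in the frame of card_tray between -0.026 and 0.026 m and z of white_bottle in the frame of card_tray between -0.001 and 0.011 m); the robot touches nothing.
It fails at once if a bottle is tipped by more than 0.7 rad (angle between any of brown_a, brown_b, white_bottle's own z axis and vertical above 0.7 rad).
It fails at once if the petri dishes or the slide box are moved by more than 20 mm (distance of any of petri_dishes, slide_box from where it was at the start of the episode above 0.02 m).
It also fails if it takes over 128 s, if anything falls off the work surface, if the arm or the gripper's body presses on something with over 40 N, if the wrist force passes 120 N, or if a joint passes its speed limit or range.

## Working session

There is one attempt and no reset: what is moved stays moved. The work goes in short steps, Python scripts to look and compute and a shell command to move; the robot and the scene stay as the last step left them, time stands still between calls to the robot, and variables do not carry over. Pictures are saved under pics/ and viewed, and the job is handed in when it is done.

```bash
ls; mkdir -p pics
python3 - <<'E'
from bench import *
import cv2, json
import bench
s=read_state(); print(s)
gd=grip_depth() if callable(grip_depth) else grip_depth
print(gd)
for n in ("side","top"):
    c=get_calibration(n); print(n,c)
    cv2.imwrite(f"pics/{n}0.png",read_camera(n))
E
```

```text
pics
{'time_s': 0.0, 'joint_positions': array([-7.50730326e+01,  1.50980268e+01, -2.80524774e+00,  7.21590454e+01,
       -6.14444725e-04,  8.11038633e+01]), 'qd': array([-0.03796921,  0.02286509,  0.09176687,  0.05000604,  0.01719595,
        0.14494701]), 'tau': array([-4.57393820e-03, -6.37609935e+01,  3.84574413e+01,  1.35078141e-02,
       -2.84047010e-04, -5.20831020e-05]), 'ee_pos': array([ 211.98675574, -479.97771916,  230.8229007 ]), 'tcp_rot': array([[ 4.03914064e-01, -9.14796887e-01, -2.90537200e-04],
       [-9.14796300e-01, -4.03914138e-01,  1.04822170e-03],
       [-1.07626203e-03, -1.57609134e-04, -9.99999408e-01]]), 'ft_force': array([ 0.49845394, -0.09020987,  0.59253299]), 'torque': array([-0.01875589,  0.06638795, -0.00614315]), 'gripper_width': 85.31825368139816}
18.700000000000003
side {'intrinsics': array([[438.39310705,   0.        , 251.76301478],
       [  0.        , 438.39310705, 180.23127743],
       [  0.        ,   0.        ,   1.        ]]), 'eye': array([-145.38051077,  744.26818567,  813.69069134]), 'orientation': array([[-0.75481096,  0.40215844, -0.51819784],
       [-0.65593031, -0.46755951,  0.59257365],
       [-0.00397983,  0.78718276,  0.61670695]])}
top {'intrinsics': array([[372.60722927,   0.        , 263.69888631],
       [  0.        , 372.60722927, 192.93569081],
       [  0.        ,   0.        ,   1.        ]]), 'eye': array([466.84260222,  12.55990413, 960.38571369]), 'orientation': array([[ 0.03001018,  0.99907902, -0.03066747],
       [-0.99941875,  0.03048854,  0.0152513 ],
       [ 0.01617226,  0.03019195,  0.99941328]])}
```

View pics/side0.png

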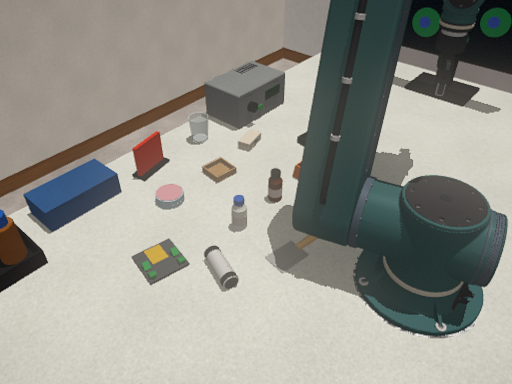

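View pics/top0.png

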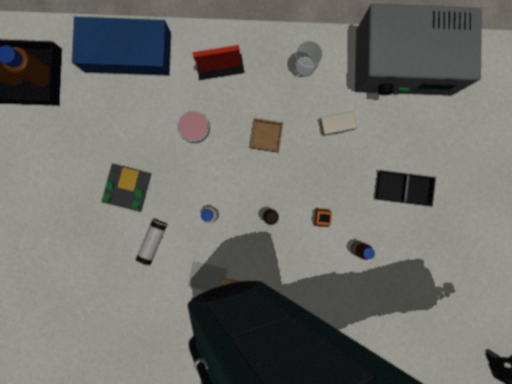

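```bash
cat > h.py <<'E'
from bench import *
import numpy as np, cv2
CAL={n:get_calibration(n) for n in("side","top")}
def ray(cam,px):
    c=CAL[cam];K=c["intrinsics"];d=np.array([(px[0]-K[0,2])/K[0,0],-(px[1]-K[1,2])/K[1,1],-1.0])
    return c["eye"],c["orientation"]@d
def at_z(cam,px,z):
    e,d=ray(cam,px);t=(z-e[2])/d[2];return e+t*d
def proj(cam,P):
    c=CAL[cam];K=c["intrinsics"];q=(np.atleast_2d(P)-c["eye"])@c["orientation"]
    return np.c_[K[0,0]*q[:,0]/-q[:,2]+K[0,2],K[1,1]*-q[:,1]/-q[:,2]+K[1,2]]
E
python3 - <<'E'
from h import *
hz=dict(brown_a=50,white_bottle=50,lens_tube=20,chock=30,black_tray=10,card_tray=10,cradle=12,petri_dishes=20,slide_box=20)
for c in("top","side"):
    read_camera(c)
    for t,z in hz.items():
        for r in search_frame(c,t)[:4]:
            print(c,t,round(r["score"],2),np.round(r["position"]),np.round(at_z(c,r["position"],z)[:2]))
E
```

```text
top brown_a 0.66 [362. 249.] [ 365. -246.]
top brown_a 0.61 [270. 218.] [433. -18.]
top white_bottle 0.57 [206. 213.] [443. 139.]
top lens_tube 0.75 [151. 243.] [362. 277.]
top chock 0.51 [322. 214.] [ 447. -150.]
top chock 0.27 [152. 238.] [377. 270.]
top black_tray 0.59 [407. 188.] [ 520. -369.]
top card_tray 0.9 [266. 135.] [644.  -3.]
top cradle 0.58 [123. 187.] [500. 355.]
top cradle 0.52 [340. 126.] [ 673. -192.]
top petri_dishes 0.61 [194. 128.] [654. 179.]
top slide_box 0.76 [338. 122.] [ 683. -186.]
side brown_a 0.97 [274. 186.] [435. -11.]
side white_bottle 0.63 [237. 213.] [435. 139.]
side lens_tube 0.65 [216. 269.] [363. 290.]
side chock 0.7 [237. 211.] [455. 119.]
side chock 0.6 [296. 172.] [ 439. -124.]
side card_tray 0.85 [218. 169.] [646.  -3.]
side cradle 0.65 [162. 259.] [490. 349.]
side petri_dishes 0.88 [170. 196.] [646. 186.]
side slide_box 0.82 [250. 139.] [ 674. -185.]
```

The top picture shows brown bottles at (365,250) with a blue cap and (270,216) with a black cap. The white bottle is at (208,214), the tube at (151,242) and the chock at (322,217). The cradle is at (127,187), the black tray at (405,188) and the card tray at (266,135). Next I'll zoom in to get accurate poses.

Run:
```python
from h import *
im=cv2.imread("pics/top0.png")
def crop(n,x0,y0,x1,y1,k): cv2.imwrite(n,cv2.resize(im[y0:y1,x0:x1],None,fx=k,fy=k,interpolation=cv2.INTER_CUBIC))
crop("pics/c1.png",90,155,220,275,5)
crop("pics/c2.png",255,160,445,270,4)
crop("pics/c3.png",170,100,370,160,4)
```

```text
(no output)
```

View pics/c1.png

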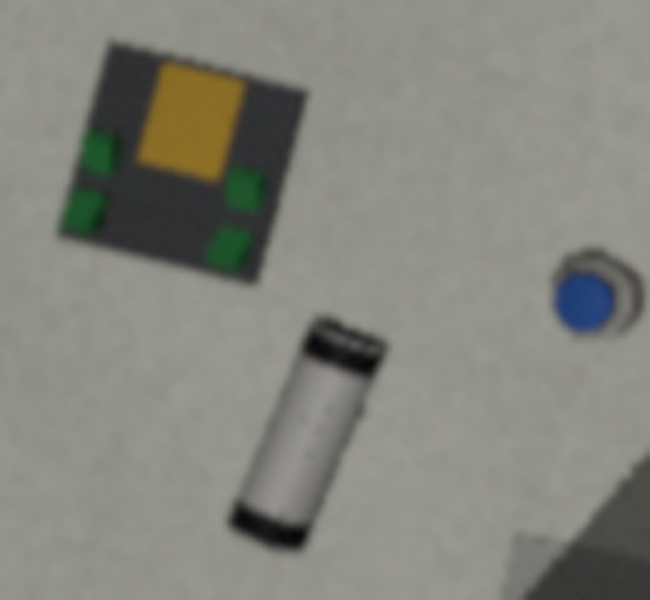

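View pics/c2.png

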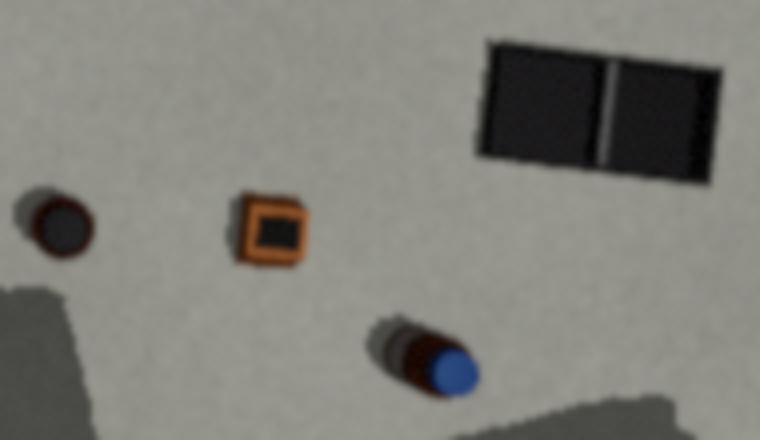

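View pics/c3.png

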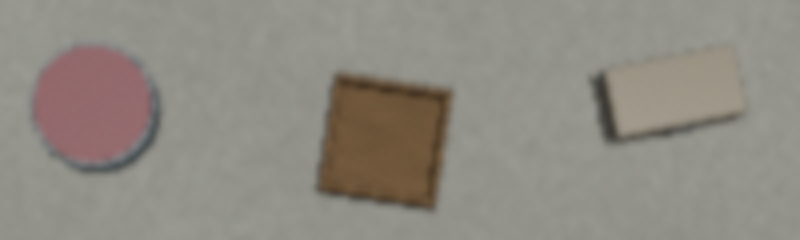

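Run:
```python
from h import *
a=cv2.imread("pics/top0.png")[195:240,300:345]; b=cv2.imread("pics/side0.png")[150:190,275:315]
f=lambda x:cv2.resize(x,(540,540),interpolation=cv2.INTER_CUBIC)
cv2.imwrite("pics/c4.png",cv2.resize(np.hstack([f(a),f(b)]),(800,400)))
```

```text
(no output)
```

View pics/c4.png

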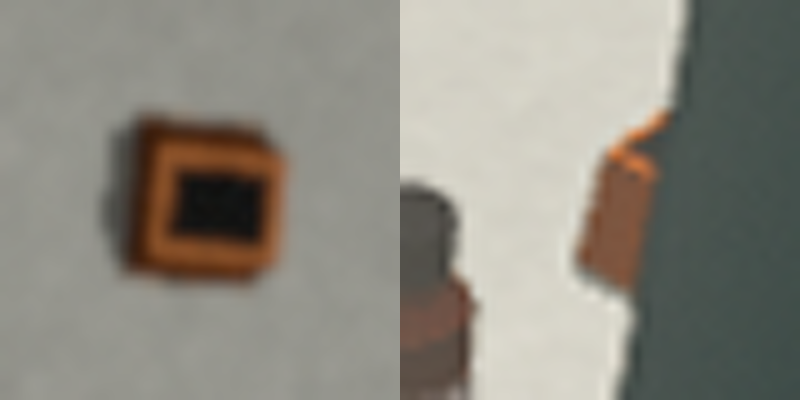

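```bash
cat > fit.py <<'E'
from h import *
from scipy.optimize import least_squares
def up(pts,x0,y0,k): return (np.array(pts,float)+.5)/k-.5+[x0,y0]
def rect(px,hx,hy,z,yaw0,name):
    W=np.array([at_z("top",p,z) for p in px]);c=W.mean(0)
    L=np.array([[sx*hx,sy*hy] for sx in(-1,1) for sy in(-1,1)])
    def pts(p):
        C,S=np.cos(p[2]),np.sin(p[2]);return L@np.array([[C,S],[-S,C]])+p[:2]
    def f(p):
        d=np.linalg.norm(pts(p)[:,None]-W[None,:,:2],axis=2);return d.min(0)
    r=least_squares(f,[c[0],c[1],yaw0])
    print(name,np.round(r.x[:2],1),"yaw",round(np.degrees(r.x[2]),1),"resid",np.round(r.fun,1));return r.x
E
python3 - <<'E'
from fit import *
r=np.radians
cr=rect(up([(110,42),(308,92),(258,283),(58,236)],90,155,5),52,52,8,r(-15),"cradle")
p=at_z("top",up([(192,121)],90,155,5)[0],8)
C,S=np.cos(cr[2]),np.sin(cr[2]); print("pad pred",cr[:2]+22*np.array([C,S]),"seen",p[:2], "tube target",cr[:2]-20*np.array([C,S]))
rect(up([(489,42),(722,68),(708,185),(478,155)],255,160,4),38,71.5,22,r(-7),"black")
rect(up([(335,74),(452,91),(435,209),(318,190)],170,100,4),38,38,22,r(-8),"card")
rect(up([(605,70),(735,45),(747,110),(617,138)],170,100,4),22.5,42.5,30,r(10),"slide")
print("petri",at_z("top",up([(93,104)],170,100,4)[0],29))
k=400/45
rect(up([(155,140),(285,158),(272,275),(140,262)],300,195,k),15,18,46,r(-7),"chock")
for n,q in dict(a=up([(454,371)],255,160,4)[0],b=up([(65,228)],255,160,4)[0],w=up([(584,302)],90,155,5)[0]).items():
    P=at_z("top",q,98);B=at_z("top",q,0);print(n,P[:2])
# tube ends at axis height: silhouette corners
T=up([(318,318),(386,345),(304,550),(230,520)],90,155,5)
rect(T,55,20,24,r(-25),"tube")
E
```

```text
cradle [500.  347.8] yaw -12.2 resid [1.3 1.7 2.1 0.9]
pad pred [521.45302345 343.12312895] seen [521.51123825 344.40203778] tube target [480.40245647 352.00293471]
black [ 519.7 -358.3] yaw -5.1 resid [3.8 3.4 2.3 3. ]
card [642.7  -2.8] yaw -6.7 resid [0.6 0.6 0.4 1.2]
slide [ 679.2 -185.2] yaw 13.1 resid [1.4 1.3 2.1 0.4]
petri [658.76025479 180.91599176  29.        ]
chock [ 437.7 -150.2] yaw -5.1 resid [1.9 1.3 1.3 2. ]
a [ 363.06814045 -246.41524599]
b [439.03907901 -18.83136026]
w [438.39486823 129.95655677]
tube [366.7 274.2] yaw -20.5 resid [1.9 1.7 0.5 0.4]
```

```bash
cat > ov.py <<'E'
from h import *
M=dict(cradle=(500,347.8,-12.2),black=(519.7,-358.3,-5.1),card=(642.7,-2.8,-6.7),slide=(679.2,-185.2,13.1),chock=(437.7,-150.2,-5.5),tube=(366.7,274.2,-20.5),a=(363,-246.4,0),b=(439,-18.8,0),w=(438.4,130,0))
def box(hx,hy,z): return [[sx*hx,sy*hy,z] for sx,sy in((1,1),(1,-1),(-1,-1),(-1,1))]
def circ(r,z): return [[r*np.cos(t),r*np.sin(t),z] for t in np.linspace(0,6.28,40)]
def tubeL():
    return [[x for x in [[s*55,20*np.cos(t),20+20*np.sin(t)] for t in np.linspace(0,6.28,30)]] for s in(-1,1)]
L=dict(cradle=[box(52,52,8),[[22-19,-25,8]]],black=[box(38,71.5,22),box(38,71.5,0)],card=[box(38,38,22)],slide=[box(22.5,42.5,30)],chock=[box(15,18,46),box(24,18,0)],tube=tubeL(),a=[circ(14,98),circ(20,68),circ(20,0)])
L["b"]=L["w"]=L["a"]
def draw(cam,im,k,x0,y0,M=M):
    for n,(x,y,a) in M.items():
        C,S=np.cos(np.radians(a)),np.sin(np.radians(a));R=np.array([[C,-S,0],[S,C,0],[0,0,1]])
        for poly in L[n]:
            q=(proj(cam,np.array(poly)@R.T+[x,y,0])-[x0,y0]+.5)*k-.5
            cv2.polylines(im,[np.round(q*16).astype(int)],True,(0,255,0) if n not in("card",) else (255,0,255),1,cv2.LINE_AA,4)
def show(cam,src,out,x0,y0,x1,y1,k,M=M):
    im=cv2.resize(src[y0:y1,x0:x1],None,fx=k,fy=k,interpolation=cv2.INTER_CUBIC);draw(cam,im,k,x0,y0,M);cv2.imwrite(out,im)
E
python3 - <<'E'
from ov import *
t=cv2.imread("pics/top0.png");s=cv2.imread("pics/side0.png")
show("top",t,"pics/o1.png",95,105,275,275,3.5)
show("top",t,"pics/o2.png",245,105,445,270,3.6)
show("side",s,"pics/o3.png",125,125,325,295,3.5)
E
```

```text
(no output)
```

View pics/o1.png

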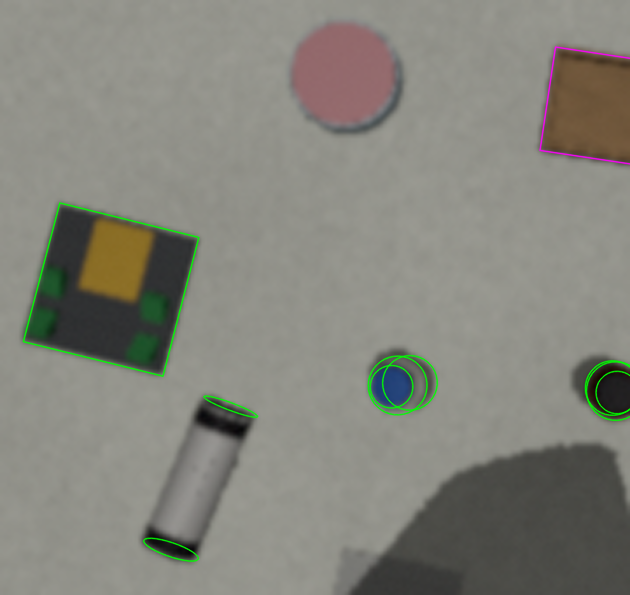

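View pics/o2.png

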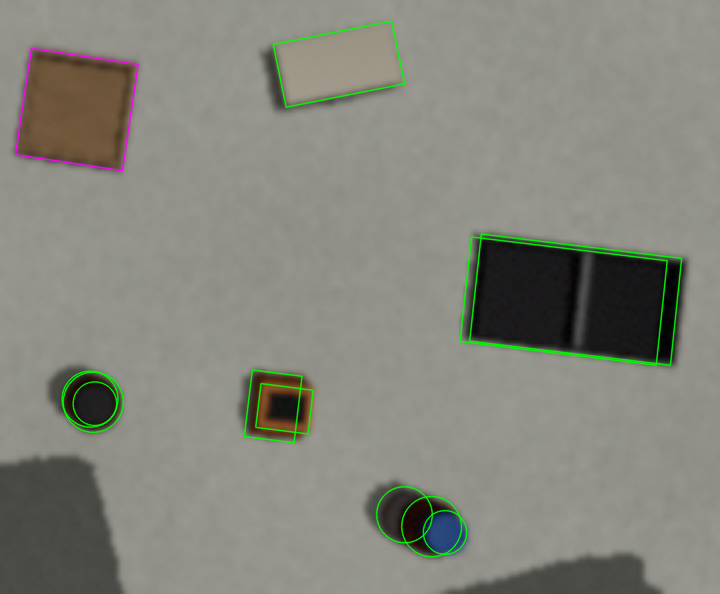

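View pics/o3.png

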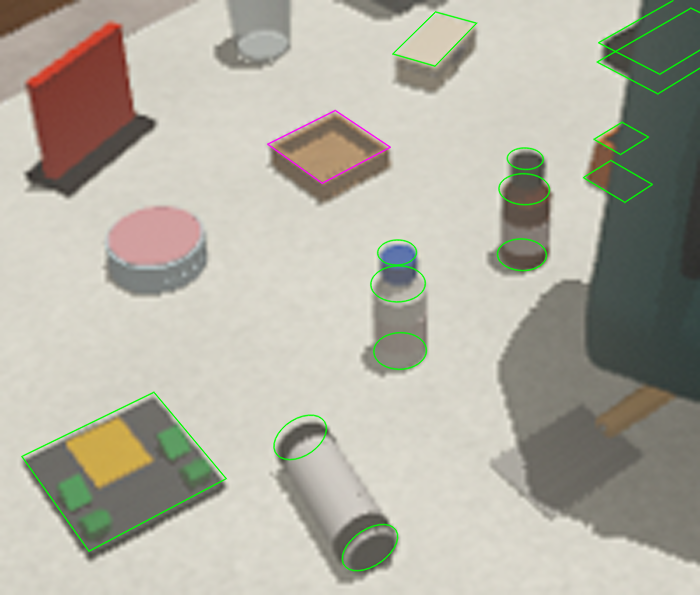

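```bash
cat > go.py <<'E'
# usage: go.py x y z yaw  -> shift/turn in tool axes for tool pointing down, tool-x yaw
from h import *
import sys
from scipy.spatial.transform import Rotation as R
def target(yaw):
    a=np.radians(yaw);x=np.array([np.cos(a),np.sin(a),0]);z=np.array([0,0,-1.]);return np.c_[x,np.cross(z,x),z]
s=read_state();p=s["ee_pos"];Rc=s["tcp_rot"]
print("t",round(s["time_s"],2),"tcp",np.round(p,1),"yaw",round(np.degrees(np.arctan2(Rc[1,0],Rc[0,0])),1),"w",round(s["gripper_width"],1),"J",np.round(s["joint_positions"]))
v=list(map(float,sys.argv[1:]))
for i in range(0,len(v),4):
    t=np.array(v[i:i+3]);
    print(v[i:i+4],"shift m",np.round(Rc.T@(t-p)/1000,4),"rotvec",np.round(R.from_matrix(Rc.T@target(v[i+3])).as_rotvec(),3))
E
python3 go.py 363 -246.4 150 -5 363 -246.4 34 -5
```

```text
t 1.1 tcp [ 212.1 -480.3  231.3] yaw -66.2 w 85.2 J [-75.  15.  -3.  72.   0.  81.]
[363.0, -246.4, 150.0, -5.0] shift m [-0.153  -0.2326  0.0813] rotvec [ 0.    -0.    -1.068]
[363.0, -246.4, 34.0, -5.0] shift m [-0.153  -0.2326  0.1973] rotvec [ 0.    -0.    -1.068]
```

```bash
python3 -m handwheel '[[-0.02,-0.03,0.01,0,0,-0.15,100],[-0.045,-0.065,0.025,0,0,-0.32,100],[-0.07,-0.10,0.04,0,0,-0.49,100],[-0.095,-0.14,0.055,0,0,-0.66,100],[-0.12,-0.18,0.07,0,0,-0.83,100],[-0.14,-0.215,0.08,0,0,-0.98,100],[-0.153,-0.2326,0.081,0,0,-1.068,100],[-0.153,-0.2326,0.081,0,0,-1.068,100],[-0.153,-0.2326,0.081,0,0,-1.068,100]]' 40; python3 go.py 363 -246.4 34 -5
python3 - <<'E'
from ov import *
show("top",read_camera("top"),"pics/a1.png",295,195,445,300,5,{k:M[k] for k in"a"})
s=read_camera("side");cv2.imwrite("pics/a1s.png",s)
E
```

```text
time_s: 2.22
ee_pos: [362.9, -246.9, 150.4]
tcp_rot: [[0.996, -0.089, 0.0], [-0.089, -0.996, -0.0], [0.0, 0.0, -1.0]]
ft_force: [-0.3, -0.3, 0.0]
gripper_width: 85.4
t 2.23 tcp [ 362.9 -246.9  150.4] yaw -5.1 w 85.4 J [-45.   9. -24.  57.  -0.  50.]
[363.0, -246.4, 34.0, -5.0] shift m [ 0.     -0.0006  0.1164] rotvec [ 0.    -0.    -0.002]
```

View pics/a1.png

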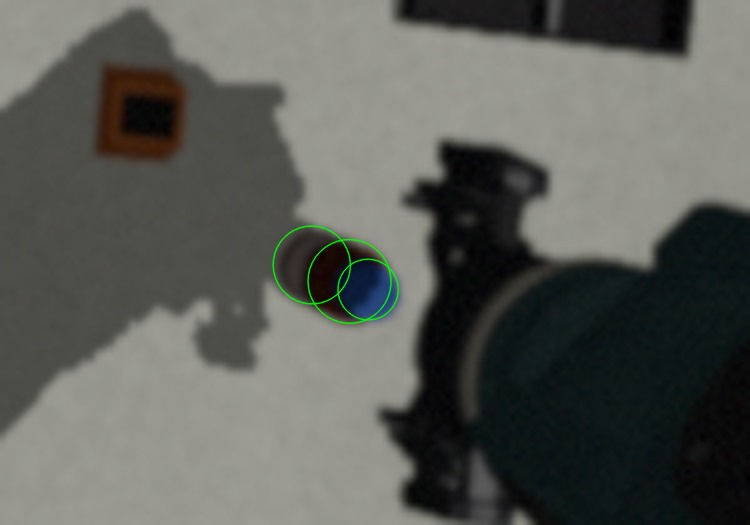

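View pics/a1s.png

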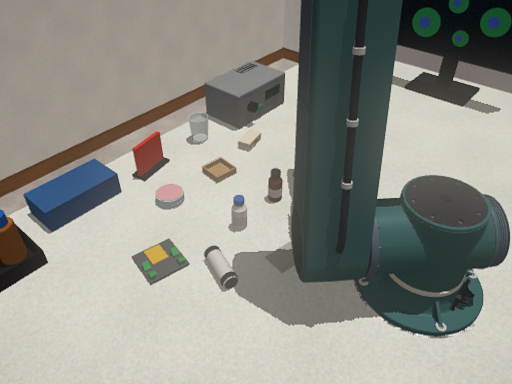

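```bash
python3 -m handwheel '[[0,-0.0005,0.03,0,0,0,100],[0,-0.0005,0.07,0,0,0,100],[0,-0.0005,0.1,0,0,0,100],[0,-0.0005,0.1164,0,0,0,100],[0,-0.0005,0.1164,0,0,0,100],[0,-0.0005,0.1164,0,0,0,0],[0,-0.0005,0.1164,0,0,0,0],[0,-0.0005,0.1164,0,0,0,0],[0,-0.0005,0.1164,0,0,0,0],[0,-0.0005,0.1164,0,0,0,0],[0,-0.0005,0.1164,0,0,0,0]]' 40; python3 go.py 363 -246.4 34 -5
```

```text
time_s: 3.7
ee_pos: [363.1, -247.0, 34.7]
tcp_rot: [[0.996, -0.089, 0.001], [-0.089, -0.996, -0.001], [0.001, 0.001, -1.0]]
ft_force: [-1.9, 0.6, 7.6]
gripper_width: 39.0
t 3.7 tcp [ 363.1 -247.    34.7] yaw -5.1 w 39.0 J [-45.  16. -36.  38.  -0.  50.]
[363.0, -246.4, 34.0, -5.0] shift m [-0.0002 -0.0006  0.0007] rotvec [ 0.001 -0.001 -0.002]
```

```bash
python3 -m handwheel '[[0,0,-0.03,0,0,0,0],[0,0,-0.08,0,0,0,0],[0,0,-0.11,0,0,0,0],[0,0,-0.12,0,0,0,0],[0,0,-0.12,0,0,0,0]]' 40; python3 go.py 516.2 -394.1 155 -5.5  516.2 -394.1 41 -5.5
python3 - <<'E'
from ov import *
t=read_camera("top");cv2.imwrite("pics/a2.png",cv2.resize(t[150:310,290:450],None,fx=3.5,fy=3.5,interpolation=2))
E
```

```text
time_s: 4.32
ee_pos: [363.0, -246.9, 154.4]
tcp_rot: [[0.996, -0.089, 0.001], [-0.089, -0.996, -0.002], [0.001, 0.002, -1.0]]
ft_force: [-0.3, 1.1, -0.8]
gripper_width: 39.3
t 4.33 tcp [ 363.  -246.9  154.4] yaw -5.1 w 39.3 J [-45.   9. -23.  58.  -0.  50.]
[516.2, -394.1, 155.0, -5.5] shift m [ 1.657e-01  1.330e-01 -1.000e-04] rotvec [ 0.002 -0.001  0.007]
[516.2, -394.1, 41.0, -5.5] shift m [0.1655 0.1328 0.1139] rotvec [ 0.002 -0.001  0.007]
```

View pics/a2.png

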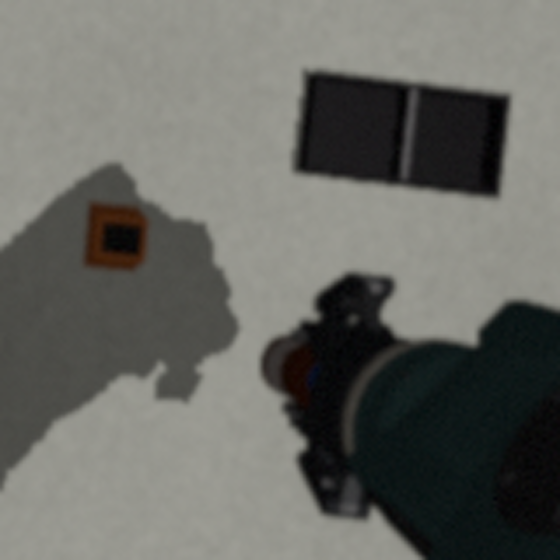

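The picture shows the bottle held between the fingers at about (372,255), upright. Next I'll carry it over the far bay.

```bash
python3 -m handwheel '[[0.02,0.016,0,0,0,0,0],[0.055,0.045,0,0,0,0,0],[0.095,0.075,0,0,0,0,0],[0.13,0.105,0,0,0,0,0],[0.155,0.125,0,0,0,0,0],[0.1657,0.133,0,0,0,0,0],[0.1657,0.133,0,0.002,-0.001,0.007,0],[0.1657,0.133,0,0.002,-0.001,0.007,0],[0.1657,0.133,0,0.002,-0.001,0.007,0]]'; python3 go.py 516.2 -394.1 41 -5.5
python3 - <<'E'
from ov import *
t=read_camera("top");cv2.imwrite("pics/a3.png",cv2.resize(t[130:290,352:512],None,fx=3.5,fy=3.5,interpolation=2))
s=read_camera("side");cv2.imwrite("pics/a3s.png",s)
E
```

```text
time_s: 5.5
ee_pos: [515.5, -393.3, 153.9]
tcp_rot: [[0.995, -0.096, -0.001], [-0.096, -0.995, 0.002], [-0.001, -0.002, -1.0]]
ft_force: [0.1, -0.4, -0.6]
gripper_width: 39.1
t 5.5 tcp [ 515.5 -393.3  153.9] yaw -5.5 w 39.1 J [-45.  29.   7.  68.   0.  51.]
[516.2, -394.1, 41.0, -5.5] shift m [0.0009 0.0009 0.1129] rotvec [-0.002  0.001 -0.   ]
```

View pics/a3.png

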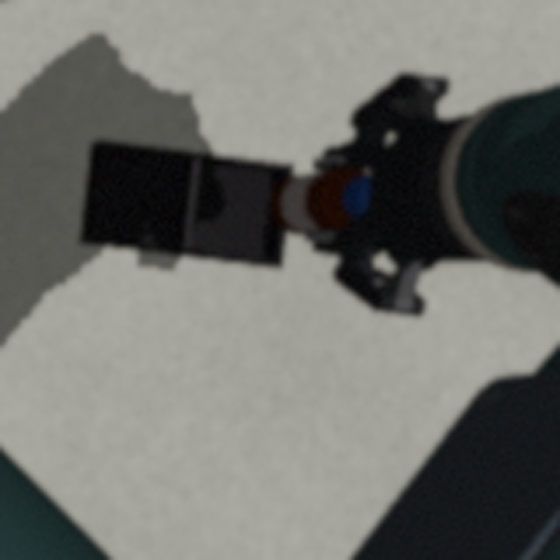

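View pics/a3s.png

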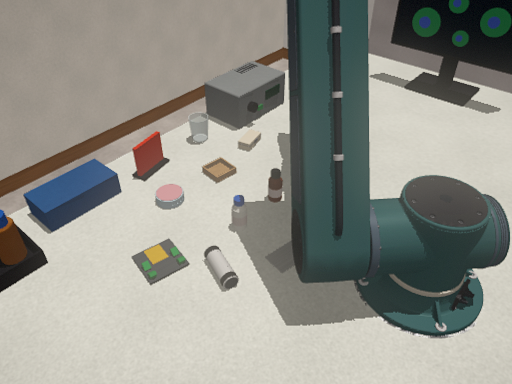

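Run:
```python
from ov import *
from fit import up
q=up([(614,60),(602,165),(608.5,111),(489,42),(478,155),(722,68),(708,185)],255,160,4)
for p in q: print(np.round(at_z("top",p,22)[:2],1),np.round(at_z("top",p,0)[:2],1))
c=read_camera("top")[140:230,352:442]
t=cv2.imread("pics/top0.png")[150:230,360:450]
cv2.imwrite("pics/bt.png",cv2.resize(cv2.convertScaleAbs(t,alpha=2.5),None,fx=8,fy=7,interpolation=2))
print(proj("top",[[515.5,-393.3,120],[515.5,-393.3,218]]))
```

```text
[ 553.3 -367. ] [ 555.4 -375.9]
[ 486.5 -360.6] [ 486.9 -369.3]
[ 520.8 -364.1] [ 522.1 -372.9]
[ 562.3 -287.1] [ 564.5 -294.1]
[ 490.4 -281.6] [ 490.9 -288.5]
[ 550.4 -436.2] [ 552.4 -446.7]
[ 475.8 -428.4] [ 476.  -438.8]
[[436.68474373 188.15898834]
 [460.07382055 186.06420589]]
```

View pics/bt.png

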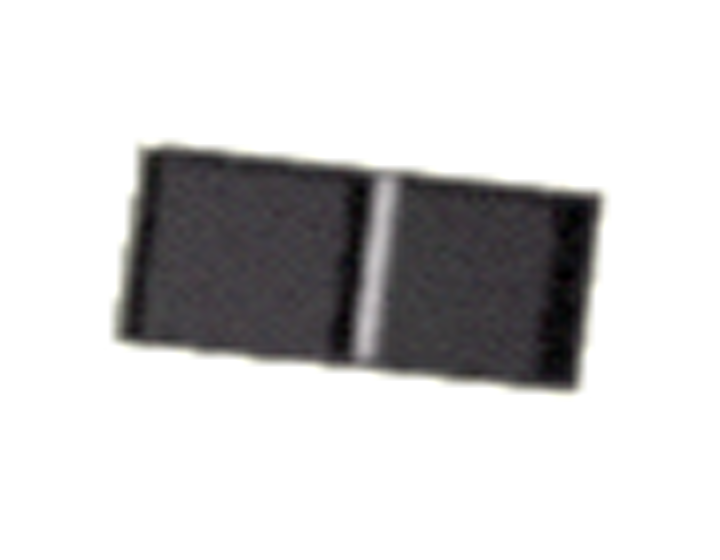

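```bash
python3 go.py 517 -398.8 41 -5.5
```

```text
t 5.65 tcp [ 515.7 -393.6  154.2] yaw -5.5 w 39.3 J [-45.  29.   7.  68.   0.  51.]
[517.0, -398.8, 41.0, -5.5] shift m [0.0018 0.0052 0.1132] rotvec [-0.001  0.001 -0.   ]
```

```bash
python3 -m handwheel '[[0.002,0.0055,0.02,0,0,0,0],[0.002,0.0055,0.055,0,0,0,0],[0.002,0.0055,0.085,0,0,0,0],[0.002,0.0055,0.105,0,0,0,0],[0.002,0.0055,0.111,0,0,0,0],[0.002,0.0055,0.113,0,0,0,0],[0.002,0.0055,0.1135,0,0,0,0],[0.002,0.0055,0.1135,0,0,0,0]]'; python3 go.py 517 -398.8 40 -5.5
```

```text
time_s: 6.65
ee_pos: [517.4, -399.4, 41.3]
tcp_rot: [[0.995, -0.096, 0.0], [-0.096, -0.995, 0.0], [0.0, -0.001, -1.0]]
ft_force: [-0.6, 0.4, -0.3]
gripper_width: 39.2
t 6.65 tcp [ 517.4 -399.4   41.3] yaw -5.5 w 39.2 J [-45.  33.  -3.  54.   0.  51.]
[517.0, -398.8, 40.0, -5.5] shift m [-0.0004 -0.0005  0.0013] rotvec [-0.001 -0.    -0.   ]
```

```bash
python3 -m handwheel '[[0,0,0.0015,0,0,0,0],[0,0,0.0015,0,0,0,0],[0,0,0.0015,0,0,0,70],[0,0,0.0015,0,0,0,100],[0,0,0.0015,0,0,0,100],[0,0,0.0015,0,0,0,100],[0,0,-0.02,0,0,0,100],[0,0,-0.06,0,0,0,100],[0,0,-0.1,0,0,0,100],[0,0,-0.115,0,0,0,100]]'; python3 go.py 439 -18.8 150 -5.5
python3 - <<'E'
from ov import *
t=read_camera("top");cv2.imwrite("pics/a4.png",cv2.resize(t[130:290,352:512],None,fx=3.5,fy=3.5,interpolation=2))
E
```

```text
time_s: 7.9
ee_pos: [517.9, -400.0, 158.7]
tcp_rot: [[0.995, -0.096, 0.002], [-0.096, -0.995, -0.002], [0.003, 0.002, -1.0]]
ft_force: [1.0, 0.7, -0.7]
gripper_width: 85.8
t 7.9 tcp [ 517.9 -400.   158.7] yaw -5.5 w 85.8 J [-45.  29.   9.  69.   0.  51.]
[439.0, -18.8, 150.0, -5.5] shift m [-0.1152 -0.3719  0.0078] rotvec [ 0.002 -0.003 -0.   ]
```

View pics/a4.png

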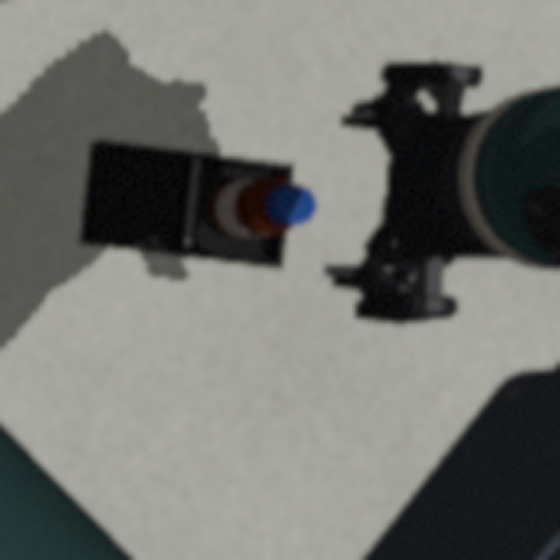

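Brown_a stands in the right (far) bay, with its cap at crop (290,204). Next is brown_b.

```bash
python3 -m handwheel '[[-0.008,-0.025,0,0,0,0,100],[-0.023,-0.075,0,0,0,0,100],[-0.04,-0.13,0.002,0,0,0,100],[-0.057,-0.185,0.004,0,0,0,100],[-0.075,-0.24,0.006,0,0,0,100],[-0.092,-0.295,0.008,0,0,0,100],[-0.107,-0.345,0.008,0,0,0,100],[-0.1152,-0.3719,0.008,0.002,-0.003,0,100],[-0.1152,-0.3719,0.008,0.002,-0.003,0,100],[-0.1152,-0.3719,0.008,0.002,-0.003,0,100]]'; python3 go.py 439 -18.8 34 -5.5
python3 - <<'E'
from ov import *
t=read_camera("top");cv2.imwrite("pics/b1.png",cv2.resize(t[130:290,190:350],None,fx=3.5,fy=3.5,interpolation=2))
E
```

```text
time_s: 9.2
ee_pos: [439.0, -19.2, 149.8]
tcp_rot: [[0.995, -0.096, -0.001], [-0.096, -0.995, 0.0], [-0.001, -0.0, -1.0]]
ft_force: [0.7, -0.3, -0.2]
gripper_width: 85.7
t 9.2 tcp [439.  -19.2 149.8] yaw -5.5 w 85.7 J [-13.   9. -24.  57.   0.  82.]
[439.0, -18.8, 34.0, -5.5] shift m [ 0.     -0.0004  0.1158] rotvec [-0.     0.001  0.   ]
```

View pics/b1.png

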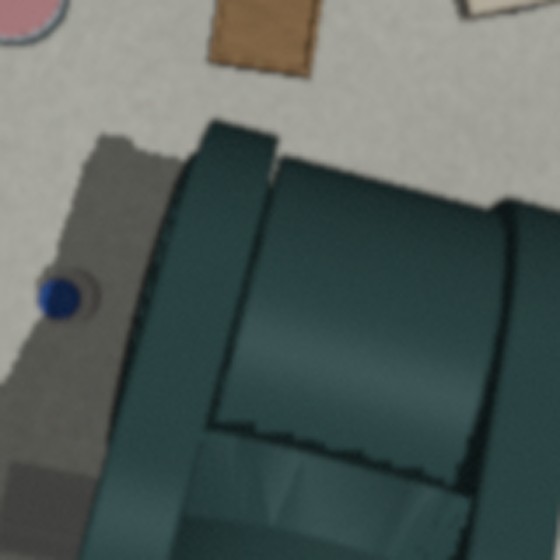

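```bash
python3 -m handwheel '[[0,-0.0004,0.03,0,0,0,100],[0,-0.0004,0.07,0,0,0,100],[0,-0.0004,0.1,0,0,0,100],[0,-0.0004,0.1155,0,0,0,100],[0,-0.0004,0.1155,0,0,0,100],[0,-0.0004,0.1155,0,0,0,0],[0,-0.0004,0.1155,0,0,0,0],[0,-0.0004,0.1155,0,0,0,0],[0,-0.0004,0.1155,0,0,0,0],[0,-0.0004,0.1155,0,0,0,0],[0,-0.0004,0.1155,0,0,0,0]]' 40; python3 go.py 439 -18.8 155 -5.5;python3 - <<'E'
import cv2
from bench import *
s=read_camera("side");cv2.imwrite("pics/b2s.png",cv2.resize(s[110:270,180:340],None,fx=3.5,fy=3.5,interpolation=2))
E
```

```text
time_s: 10.62
ee_pos: [439.5, -19.2, 35.0]
tcp_rot: [[0.995, -0.096, 0.001], [-0.096, -0.995, -0.0], [0.001, 0.0, -1.0]]
ft_force: [-0.9, -0.1, 6.2]
gripper_width: 39.0
t 10.62 tcp [439.5 -19.2  35. ] yaw -5.5 w 39.0 J [-13.  16. -35.  38.  -0.  82.]
[439.0, -18.8, 155.0, -5.5] shift m [-0.0005 -0.0003 -0.12  ] rotvec [ 0.    -0.001 -0.001]
```

View pics/b2s.png

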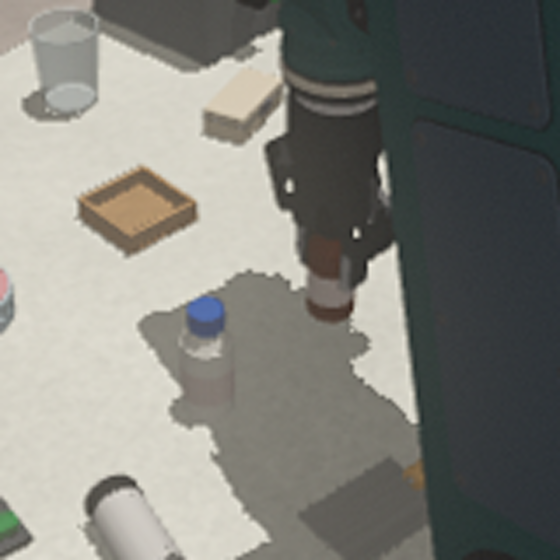

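```bash
python3 -m handwheel '[[0,0,-0.03,0,0,0,0],[0,0,-0.08,0,0,0,0],[0,0,-0.115,0,0,0,0],[0.01,0.027,-0.125,0,0,0,0],[0.03,0.08,-0.125,0,0,0,0],[0.05,0.13,-0.125,0,0,0,0],[0.07,0.18,-0.125,0,0,0,0],[0.09,0.23,-0.125,0,0,0,0],[0.106,0.275,-0.125,0,0,0,0],[0.1137,0.2983,-0.125,0,0,0,0],[0.1137,0.2983,-0.125,0,0,0,0],[0.1137,0.2983,-0.125,0,0,0,0]]'; python3 go.py 524 -327.2 40.5 -5.5
python3 - <<'E'
from ov import *
t=read_camera("top");cv2.imwrite("pics/b3.png",cv2.resize(t[130:290,352:512],None,fx=3.5,fy=3.5,interpolation=2))
E
```

```text
time_s: 12.18
ee_pos: [523.6, -326.4, 160.2]
tcp_rot: [[0.995, -0.096, 0.0], [-0.096, -0.995, 0.0], [0.0, -0.0, -1.0]]
ft_force: [-0.1, 0.8, -0.3]
gripper_width: 39.1
t 12.18 tcp [ 523.6 -326.4  160.2] yaw -5.5 w 39.1 J [-40.  26.   2.  67.   0.  56.]
[524.0, -327.2, 40.5, -5.5] shift m [0.0004 0.0008 0.1197] rotvec [-0. -0. -0.]
```

View pics/b3.png

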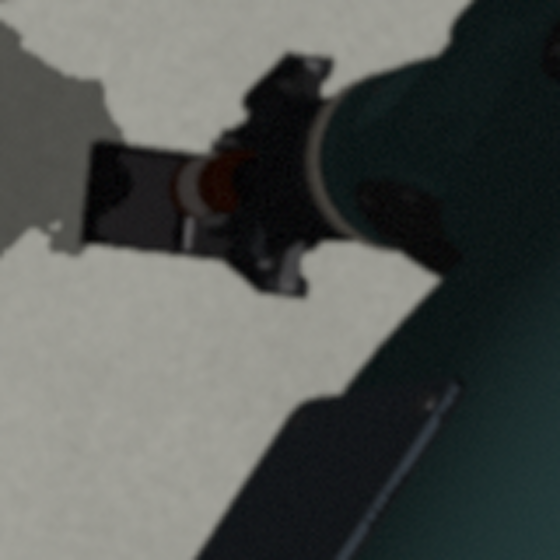

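```bash
python3 -m handwheel '[[0.0005,0.0005,0.02,0,0,0,0],[0.0005,0.0005,0.055,0,0,0,0],[0.0005,0.0005,0.09,0,0,0,0],[0.0005,0.0005,0.11,0,0,0,0],[0.0005,0.0005,0.118,0,0,0,0],[0.0005,0.0005,0.12,0,0,0,0],[0.0005,0.0005,0.12,0,0,0,0],[0.0005,0.0005,0.12,0,0,0,70],[0.0005,0.0005,0.12,0,0,0,100],[0.0005,0.0005,0.12,0,0,0,100],[0.0005,0.0005,0.12,0,0,0,100]]'; python3 go.py 524 -327.2 160 -5.5
```

```text
time_s: 13.6
ee_pos: [524.2, -326.7, 40.4]
tcp_rot: [[0.995, -0.096, 0.001], [-0.096, -0.995, -0.0], [0.001, 0.0, -1.0]]
ft_force: [0.0, -0.4, 0.4]
gripper_width: 85.5
t 13.6 tcp [ 524.2 -326.7   40.4] yaw -5.5 w 85.5 J [-39.  30.  -9.  51.   0.  56.]
[524.0, -327.2, 160.0, -5.5] shift m [-1.000e-04  5.000e-04 -1.196e-01] rotvec [ 0.    -0.001 -0.   ]
```

```bash
python3 -m handwheel '[[0,0,-0.03,0,0,0,100],[0,0,-0.08,0,0,0,100],[0,0,-0.115,0,0,0,100],[-0.005,-0.02,-0.118,0,0,0,100],[-0.02,-0.07,-0.118,0,0,0,100],[-0.037,-0.13,-0.118,0,0,0,100],[-0.055,-0.19,-0.118,0,0,0,100],[-0.072,-0.25,-0.118,0,0,0,100],[-0.09,-0.31,-0.118,0,0,0,100],[-0.107,-0.37,-0.118,0,0,0,100],[-0.122,-0.42,-0.118,0,0,0,100],[-0.1292,-0.4462,-0.118,0,0,0,100]]'
python3 - <<'E'
from ov import *
t=read_camera("top");cv2.imwrite("pics/w1.png",cv2.resize(t[150:270,352:472],None,fx=4.5,fy=4.5,interpolation=2))
E
python3 go.py 438.4 130 150 -6.7  438.4 130 34 -6.7
```

```text
time_s: 15.1
ee_pos: [436.4, 132.2, 157.6]
tcp_rot: [[0.996, -0.094, -0.001], [-0.094, -0.996, -0.0], [-0.001, 0.0, -1.0]]
ft_force: [0.5, 0.6, -0.7]
gripper_width: 85.5
t 15.15 tcp [436.1 133.7 157.6] yaw -5.3 w 85.5 J [  7.  11. -21.  59.   0. 102.]
[438.4, 130.0, 150.0, -6.7] shift m [0.0027 0.0035 0.0076] rotvec [-0.001  0.001  0.024]
[438.4, 130.0, 34.0, -6.7] shift m [0.0028 0.0036 0.1236] rotvec [-0.001  0.001  0.024]
```

View pics/w1.png

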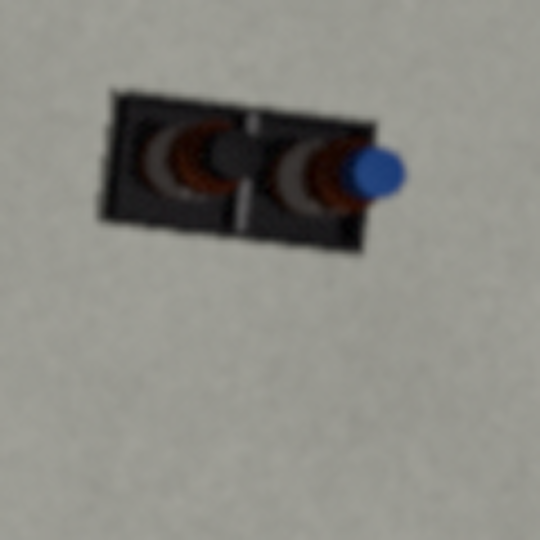

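Both brown bottles stand in their own bays, with caps at crop (237,153) and (378,173). Next is the white bottle.

```bash
python3 -m handwheel '[[0.0028,0.0036,0.008,0,0,0.024,100],[0.0028,0.0036,0.03,0,0,0.024,100],[0.0028,0.0036,0.07,0,0,0.024,100],[0.0028,0.0036,0.105,0,0,0.024,100],[0.0028,0.0036,0.1233,0,0,0.024,100],[0.0028,0.0036,0.1233,0,0,0.024,100],[0.0028,0.0036,0.1233,0,0,0.024,0],[0.0028,0.0036,0.1233,0,0,0.024,0],[0.0028,0.0036,0.1233,0,0,0.024,0],[0.0028,0.0036,0.1233,0,0,0.024,0],[0.0028,0.0036,0.1233,0,0,0.024,0],[0.0028,0.0036,0.1233,0,0,0.024,0]]' 40; python3 go.py 642.7 -2.8 155 -6.7
python3 - <<'E'
import cv2
from bench import *
s=read_camera("side");cv2.imwrite("pics/w2s.png",cv2.resize(s[110:270,130:290],None,fx=3.5,fy=3.5,interpolation=2))
E
```

```text
time_s: 16.65
ee_pos: [438.7, 130.0, 34.9]
tcp_rot: [[0.993, -0.117, 0.0], [-0.117, -0.993, 0.001], [0.0, -0.001, -1.0]]
ft_force: [-1.3, -0.7, 7.1]
gripper_width: 39.1
t 16.65 tcp [438.7 130.   34.9] yaw -6.7 w 39.1 J [  6.  18. -33.  39.   0. 103.]
[642.7, -2.8, 155.0, -6.7] shift m [ 0.2181  0.1079 -0.1201] rotvec [-0.001 -0.    -0.   ]
```

View pics/w2s.png

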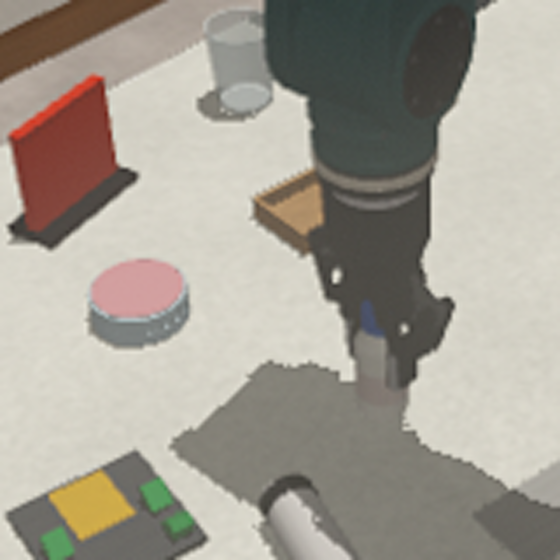

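The picture shows the white bottle gripped upright at crop (380,360). Next I'll lift it and carry it to the card tray.

```bash
python3 -m handwheel '[[0,0,-0.03,0,0,0,0],[0,0,-0.08,0,0,0,0],[0,0,-0.115,0,0,0,0],[0.012,0.006,-0.12,0,0,0,0],[0.05,0.025,-0.12,0,0,0,0],[0.095,0.047,-0.12,0,0,0,0],[0.14,0.069,-0.12,0,0,0,0],[0.18,0.089,-0.12,0,0,0,0],[0.208,0.103,-0.12,0,0,0,0],[0.2181,0.1079,-0.12,0,0,0,0],[0.2181,0.1079,-0.12,0,0,0,0],[0.2181,0.1079,-0.12,0,0,0,0]]'; python3 go.py 642.7 -2.8 40.5 -6.7
python3 - <<'E'
import cv2
from bench import *
s=read_camera("side");cv2.imwrite("pics/w3s.png",cv2.resize(s[80:240,130:290],None,fx=3.5,fy=3.5,interpolation=2))
E
```

```text
time_s: 18.2
ee_pos: [641.8, -2.1, 154.7]
tcp_rot: [[0.993, -0.116, -0.0], [-0.116, -0.993, 0.001], [-0.0, -0.001, -1.0]]
ft_force: [-0.5, 0.5, -1.0]
gripper_width: 39.1
t 18.2 tcp [641.8  -2.1 154.7] yaw -6.7 w 39.1 J [-7. 28.  6. 68.  0. 89.]
[642.7, -2.8, 40.5, -6.7] shift m [0.001  0.0007 0.1142] rotvec [-0.001  0.     0.   ]
```

View pics/w3s.png

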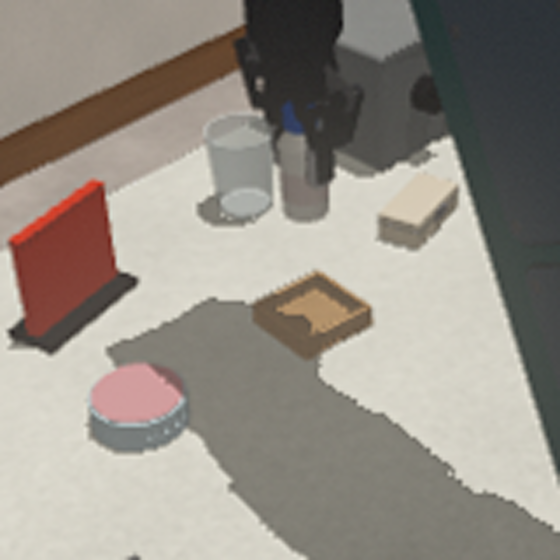

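```bash
python3 -m handwheel '[[0.001,0.0005,0.02,0,0,0,0],[0.001,0.0005,0.055,0,0,0,0],[0.001,0.0005,0.085,0,0,0,0],[0.001,0.0005,0.105,0,0,0,0],[0.001,0.0005,0.112,0,0,0,0],[0.001,0.0005,0.1145,0,0,0,0],[0.001,0.0005,0.1145,0,0,0,0],[0.001,0.0005,0.1145,0,0,0,70],[0.001,0.0005,0.1145,0,0,0,100],[0.001,0.0005,0.1145,0,0,0,100],[0.001,0.0005,0.1145,0,0,0,100]]'; python3 go.py 366.7 274.2 150 69.5
```

```text
time_s: 19.62
ee_pos: [642.9, -2.6, 40.6]
tcp_rot: [[0.993, -0.116, 0.0], [-0.116, -0.993, 0.001], [0.0, -0.001, -1.0]]
ft_force: [-0.3, 0.2, -0.6]
gripper_width: 85.5
t 19.62 tcp [642.9  -2.6  40.6] yaw -6.7 w 85.5 J [-8. 33. -5. 53.  0. 89.]
[366.7, 274.2, 150.0, 69.5] shift m [-0.3065 -0.2429 -0.1092] rotvec [-1.00e-03 -1.00e-03 -1.33e+00]
```

```bash
python3 -m handwheel '[[0,0,-0.03,0,0,0,100],[0,0,-0.08,0,0,0,100],[0,0,-0.11,0,0,0,100],[-0.015,-0.012,-0.11,0,0,-0.06,100],[-0.055,-0.044,-0.11,0,0,-0.22,100],[-0.095,-0.075,-0.11,0,0,-0.4,100],[-0.135,-0.107,-0.11,0,0,-0.58,100],[-0.175,-0.139,-0.11,0,0,-0.76,100],[-0.215,-0.17,-0.11,0,0,-0.94,100],[-0.255,-0.202,-0.11,0,0,-1.1,100],[-0.29,-0.23,-0.11,0,0,-1.24,100],[-0.3065,-0.2429,-0.11,0,0,-1.33,100]]'
python3 - <<'E'
from ov import *
t=read_camera("top");cv2.imwrite("pics/w4.png",cv2.resize(t[95:175,170:350],None,fx=4.4,fy=4.4,interpolation=2))
cv2.imwrite("pics/l1.png",cv2.resize(t[150:280,80:240],None,fx=4.5,fy=4.5,interpolation=2))
s=read_camera("side");cv2.imwrite("pics/l1s.png",cv2.resize(s[110:310,120:320],None,fx=3,fy=3,interpolation=2))
E
python3 go.py 366.7 274.2 50 69.5  366.7 274.2 4 69.5
```

```text
time_s: 21.12
ee_pos: [365.0, 275.4, 151.0]
tcp_rot: [[0.345, 0.939, 0.0], [0.939, -0.345, 0.001], [0.001, -0.0, -1.0]]
ft_force: [0.4, 0.5, -0.6]
gripper_width: 85.7
t 21.23 tcp [365.3 275.2 150.9] yaw 69.8 w 85.7 J [ 27.  11. -21.  58.   0.  47.]
[366.7, 274.2, 50.0, 69.5] shift m [-0.0006  0.0017  0.1009] rotvec [-0.    -0.001  0.005]
[366.7, 274.2, 4.0, 69.5] shift m [-0.0006  0.0017  0.1469] rotvec [-0.    -0.001  0.005]
```

View pics/w4.png

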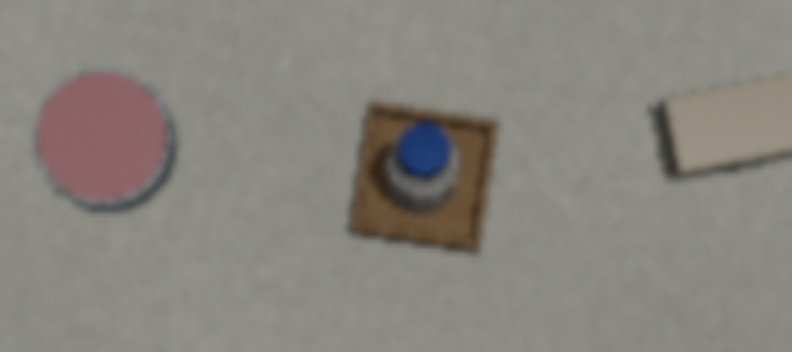

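View pics/l1.png

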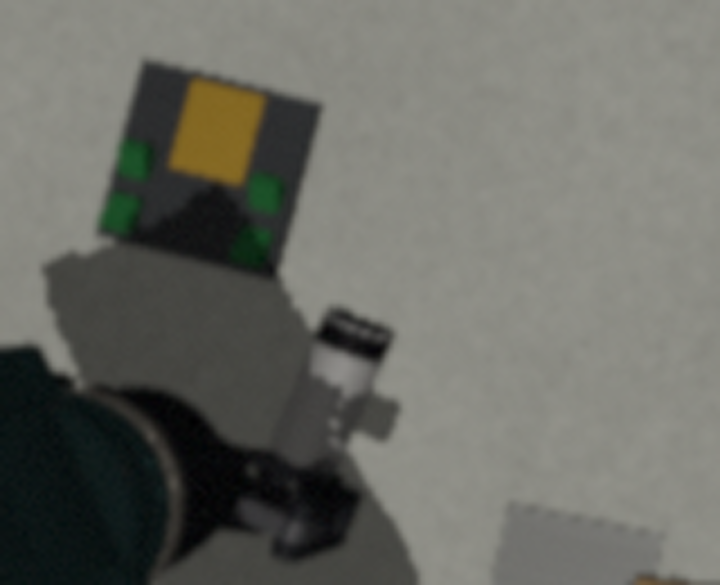

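View pics/l1s.png

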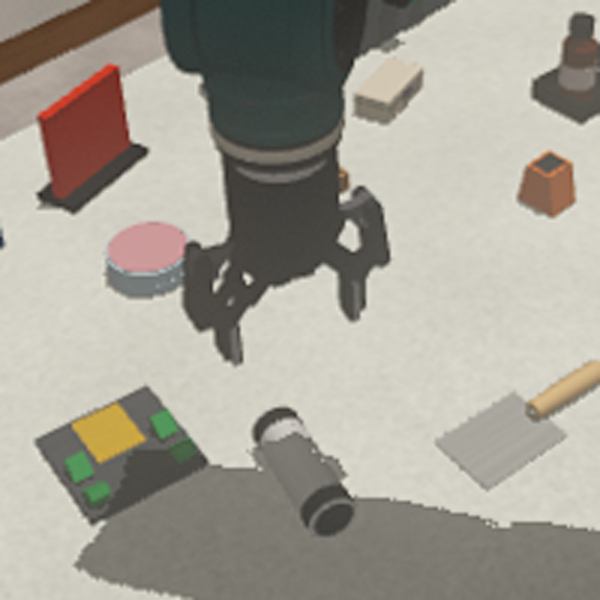

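White stands in the card tray, with its cap at crop (424,148), and the tube lies undisturbed at the same place. I'll descend on it.

```bash
python3 -m handwheel '[[-0.0006,0.0015,0.03,0,0,0.005,100],[-0.0006,0.0015,0.07,0,0,0.005,100],[-0.0006,0.0015,0.11,0,0,0.005,100],[-0.0006,0.0015,0.135,0,0,0.005,100],[-0.0006,0.0015,0.1465,0,0,0.005,100],[-0.0006,0.0015,0.1465,0,0,0.005,100],[-0.0006,0.0015,0.1465,0,0,0.005,0],[-0.0006,0.0015,0.1465,0,0,0.005,0],[-0.0006,0.0015,0.1465,0,0,0.005,0],[-0.0006,0.0015,0.1465,0,0,0.005,0],[-0.0006,0.0015,0.1465,0,0,0.005,0],[-0.0006,0.0015,0.1465,0,0,0.005,0]]' 40; python3 go.py 366.7 274.2 4 69.5;python3 - <<'E'
from ov import *
t=read_camera("top")
cv2.imwrite("pics/l2.png",cv2.resize(t[150:280,80:240],None,fx=4.5,fy=4.5,interpolation=2))
s=read_camera("side");cv2.imwrite("pics/l2s.png",cv2.resize(s[160:310,120:270],None,fx=4,fy=4,interpolation=2))
E
```

```text
time_s: 22.72
ee_pos: [366.9, 274.3, 5.2]
tcp_rot: [[0.351, 0.936, 0.001], [0.936, -0.351, 0.001], [0.002, 0.001, -1.0]]
ft_force: [-2.2, -2.4, 10.8]
gripper_width: 39.0
t 22.73 tcp [366.9 274.3   5.2] yaw 69.5 w 39.0 J [ 27.  20. -35.  34.   0.  47.]
[366.7, 274.2, 4.0, 69.5] shift m [-0.0002 -0.0001  0.0012] rotvec [ 0.001 -0.002 -0.001]
```

View pics/l2s.png

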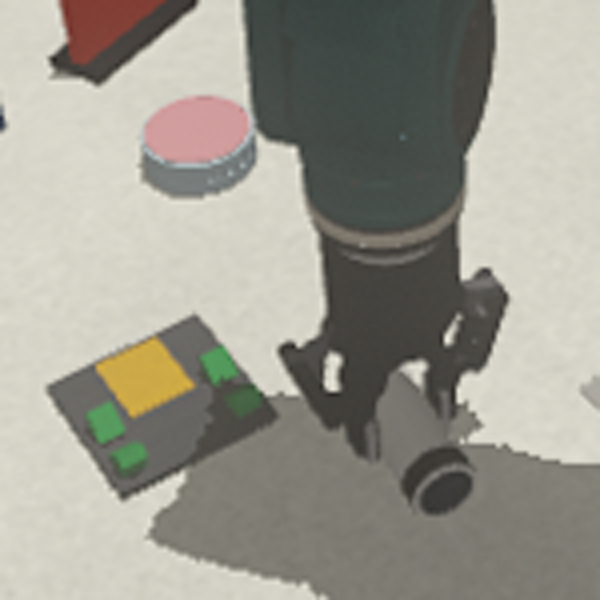

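View pics/l2.png

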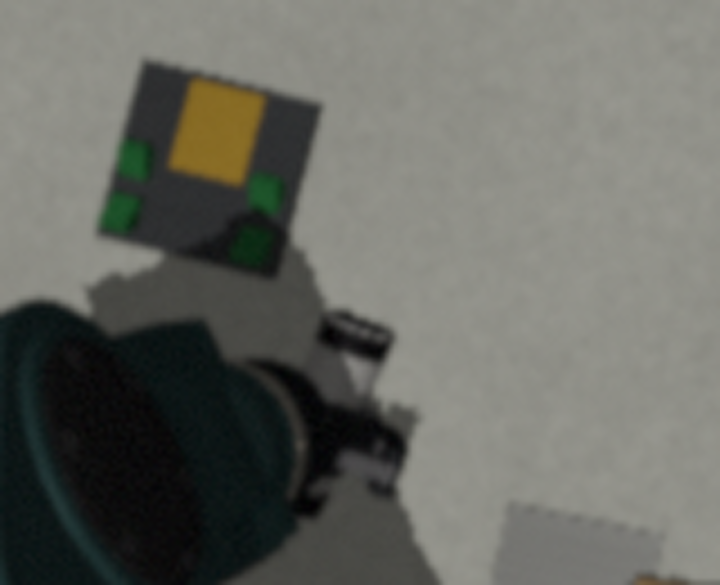

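```bash
python3 -m handwheel '[[0,0,-0.03,0,0,0,0],[0,0,-0.07,0,0,0,0],[0,0,-0.1,0,0,0,0],[0,0,-0.11,0,0,0,0],[0,0,-0.11,0,0,0,0]]' 40;python3 go.py 480.5 352.8 115 -12.3;python3 - <<'E'
from ov import *
s=read_camera("side");cv2.imwrite("pics/l3s.png",cv2.resize(s[130:310,120:300],None,fx=3.3,fy=3.3,interpolation=2))
E
```

```text
time_s: 23.45
ee_pos: [366.8, 274.2, 115.0]
tcp_rot: [[0.351, 0.936, 0.002], [0.936, -0.351, 0.001], [0.002, 0.001, -1.0]]
ft_force: [-0.4, 0.7, -2.9]
gripper_width: 38.6
t 23.45 tcp [366.8 274.2 115. ] yaw 69.5 w 38.6 J [ 27.  13. -25.  52.   0.  47.]
[480.5, 352.8, 115.0, -12.3] shift m [0.1135 0.0789 0.0003] rotvec [-0.    -0.002  1.427]
```

View pics/l3s.png

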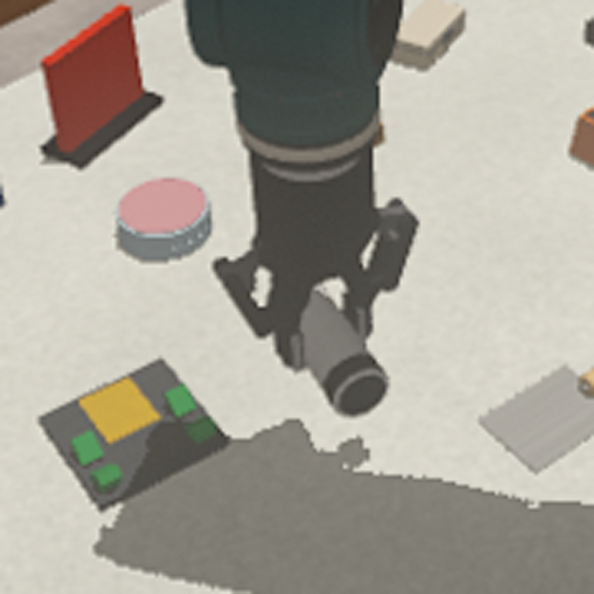

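Held level. Next I'll carry it to the cradle with a turn of 1.427 rad.

```bash
python3 -m handwheel '[[0.01,0.007,0,0,0,0.12,0],[0.023,0.016,0,0,0,0.29,0],[0.036,0.025,0,0,0,0.46,0],[0.05,0.035,0,0,0,0.63,0],[0.064,0.045,0,0,0,0.8,0],[0.078,0.055,0,0,0,0.97,0],[0.09,0.063,0,0,0,1.13,0],[0.1,0.07,0,0,0,1.27,0],[0.109,0.076,0,0,-0.002,1.37,0],[0.1135,0.0789,0,0,-0.002,1.427,0],[0.1135,0.0789,0,0,-0.002,1.427,0],[0.1135,0.0789,0,0,-0.002,1.427,0]]';python3 go.py 480.5 352.8 60 -12.3;python3 - <<'E'
from ov import *
s=read_camera("side");cv2.imwrite("pics/l4s.png",cv2.resize(s[130:310,80:260],None,fx=3.3,fy=3.3,interpolation=2))
s=read_camera("top");cv2.imwrite("pics/l4.png",cv2.resize(s[120:270,50:200],None,fx=3.8,fy=3.8,interpolation=2))
E
```

```text
time_s: 25.0
ee_pos: [479.6, 352.3, 113.7]
tcp_rot: [[0.977, -0.212, -0.002], [-0.212, -0.977, -0.001], [-0.002, 0.001, -1.0]]
ft_force: [-0.7, 0.3, -2.9]
gripper_width: 38.8
t 25.0 tcp [479.6 352.3 113.7] yaw -12.2 w 38.8 J [ 28.  25.  -6.  59.   0. 131.]
[480.5, 352.8, 60.0, -12.3] shift m [ 0.0009 -0.0007  0.0537] rotvec [0.001 0.002 0.001]
```

View pics/l4s.png

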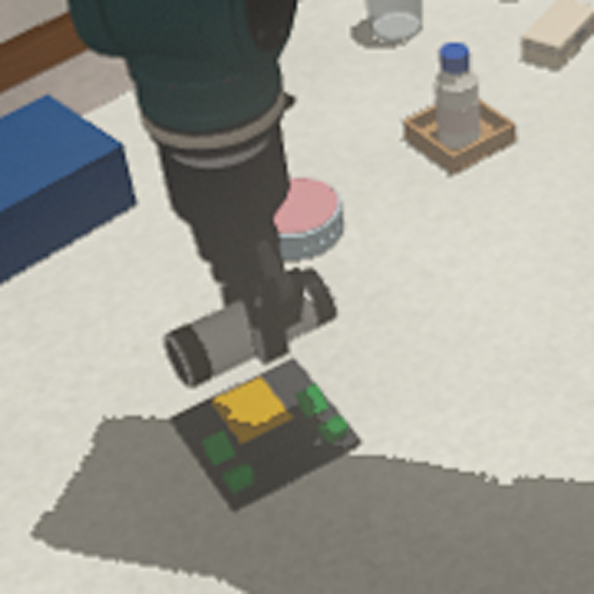

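View pics/l4.png

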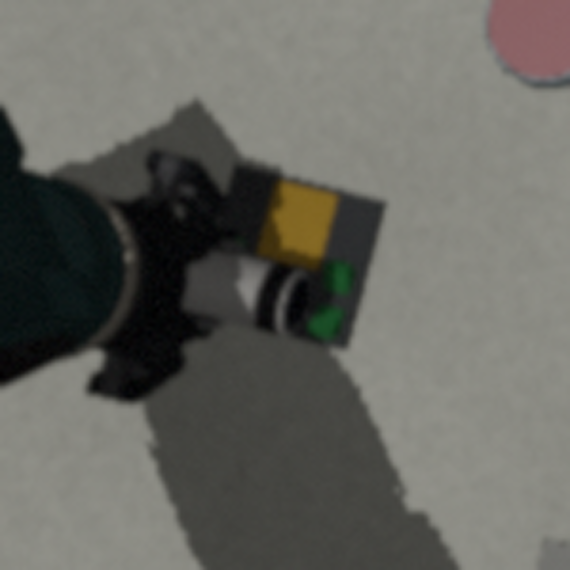

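Run:
```python
from ov import *
a=np.radians(77.8);ax=np.array([np.cos(a),np.sin(a),0]);n=np.array([-ax[1],ax[0],0]);c=np.array([479.6,352.3,128.5])
C=np.array([500,348.6,0]);ex=-n;
for cam,(x0,y0,w) in dict(top=(60,150,110),side=(100,190,110)).items():
    im=read_camera(cam)[y0:y0+w,x0:x0+w];im=cv2.resize(im,None,fx=5,fy=5,interpolation=2)
    def pl(P,col):
        q=(proj(cam,P)-[x0,y0]+.5)*5-.5;cv2.polylines(im,[np.round(q*16).astype(int)],True,col,1,cv2.LINE_AA,4)
    for s in(-55,55): pl(np.array([c+s*ax+20*(np.cos(t)*n+np.sin(t)*np.array([0,0,1])) for t in np.linspace(0,6.28,40)]),(0,255,0))
    pl(np.array([C+i*ex+j*ax+[0,0,8] for i,j in((52,52),(52,-52),(-52,-52),(-52,52))]),(255,0,255))
    for y1,y2 in((30,46),(-46,-30)): pl(np.array([C+i*ex+j*ax+[0,0,27] for i,j in((-20,y1),(-20,y2))]),(0,0,255))
    cv2.imwrite(f"pics/l5{cam}.png",im)
```

```text
(no output)
```

View pics/l5top.png

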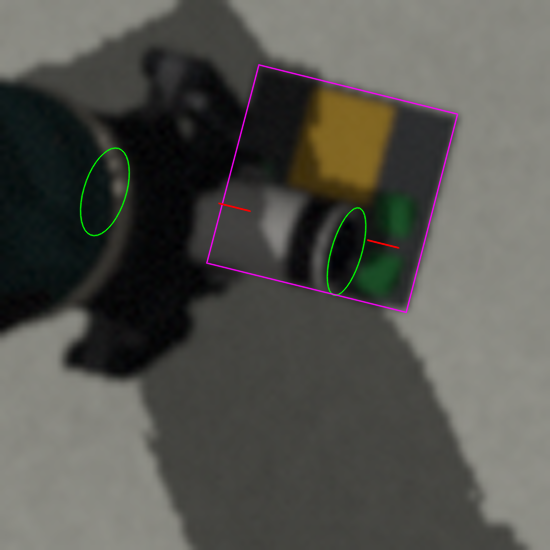

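View pics/l5side.png

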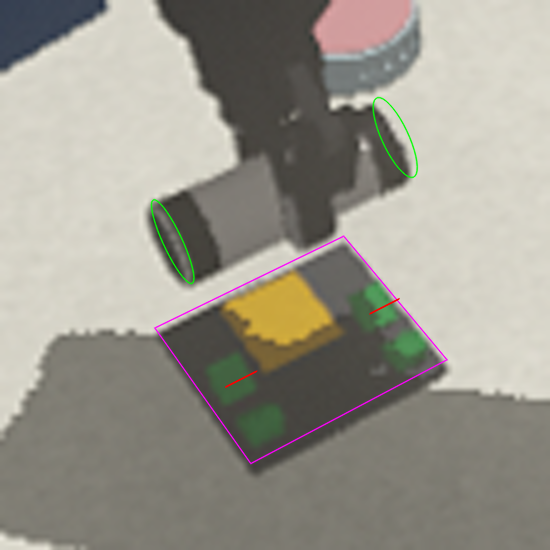

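The tube's projected ends match both pictures, and the V centre line falls midway between the green blocks. I'll lower it now.

```bash
python3 -m handwheel '[[0.0009,-0.0007,0.02,0,0,0,0],[0.0009,-0.0007,0.05,0,0.001,0,0],[0.0009,-0.0007,0.075,0,0.001,0,0],[0.0009,-0.0007,0.086,0,0.001,0,0],[0.0009,-0.0007,0.091,0,0.001,0,0],[0.0009,-0.0007,0.093,0,0.001,0,0],[0.0009,-0.0007,0.0935,0,0.001,0,0],[0.0009,-0.0007,0.0935,0,0.001,0,0]]';python3 go.py 480.5 352.8 19.2 -12.3;python3 - <<'E'
from ov import *
s=read_camera("side");cv2.imwrite("pics/l6s.png",cv2.resize(s[190:300,100:210],None,fx=5,fy=5,interpolation=2))
E
```

```text
time_s: 26.2
ee_pos: [481.1, 353.1, 21.4]
tcp_rot: [[0.977, -0.212, 0.0], [-0.212, -0.977, -0.0], [0.0, -0.0, -1.0]]
ft_force: [0.4, -0.3, -1.8]
gripper_width: 38.7
t 26.2 tcp [481.1 353.1  21.4] yaw -12.3 w 38.7 J [ 28.  30. -14.  46.  -0. 131.]
[480.5, 352.8, 19.2, -12.3] shift m [-0.0005  0.0004  0.0022] rotvec [-0.    -0.     0.001]
```

View pics/l6s.png

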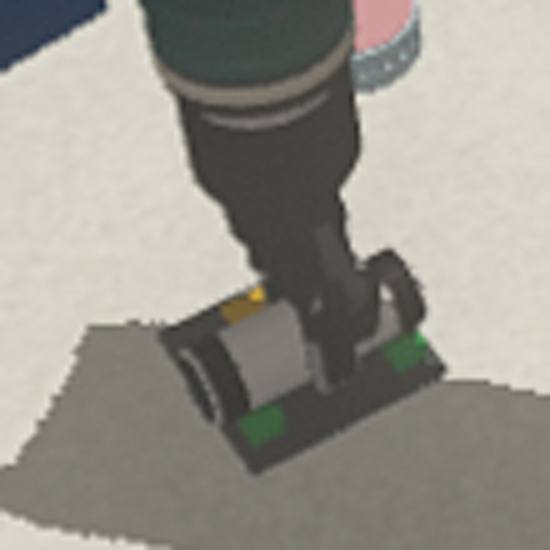

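```bash
python3 -m handwheel '[[-0.0005,0.0004,0.001,0,0,0,0],[-0.0005,0.0004,0.0018,0,0,0,0],[-0.0005,0.0004,0.0022,0,0,0,0],[-0.0005,0.0004,0.0024,0,0,0,0]]';python3 go.py 480.5 352.8 19.2 -12.3
```

```text
time_s: 26.75
ee_pos: [480.5, 352.9, 19.4]
tcp_rot: [[0.977, -0.212, 0.001], [-0.212, -0.977, 0.0], [0.001, -0.0, -1.0]]
ft_force: [-2.9, -1.6, 7.3]
gripper_width: 38.9
t 26.75 tcp [480.5 352.9  19.4] yaw -12.3 w 38.9 J [ 28.  30. -14.  46.  -0. 131.]
[480.5, 352.8, 19.2, -12.3] shift m [0.     0.0001 0.0002] rotvec [-0.    -0.001  0.001]
```

```bash
python3 -m handwheel '[[0,0,0,0,0,0,60],[0,0,0,0,0,0,80],[0,0,0,0,0,0,90],[0,0,0,0,0,0,90],[0,0,-0.02,0,0,0,90],[0,0,-0.06,0,0,0,90],[0,0,-0.1,0,0,0,100],[0,0,-0.12,0,0,0,100]]';python3 go.py 437.7 -150.2 140 84.5;python3 - <<'E'
from ov import *
s=read_camera("side");cv2.imwrite("pics/l7s.png",cv2.resize(s[190:300,100:210],None,fx=5,fy=5,interpolation=2))
E
```

```text
time_s: 27.75
ee_pos: [480.9, 353.2, 141.5]
tcp_rot: [[0.977, -0.212, 0.003], [-0.212, -0.977, 0.001], [0.002, -0.002, -1.0]]
ft_force: [0.2, 0.2, -0.3]
gripper_width: 85.3
t 27.75 tcp [480.9 353.2 141.5] yaw -12.3 w 85.3 J [ 28.  24.  -3.  63.  -0. 131.]
[437.7, -150.2, 140.0, 84.5] shift m [0.0647 0.5011 0.0008] rotvec [ 1.000e-03 -3.000e-03 -1.689e+00]
```

View pics/l7s.png

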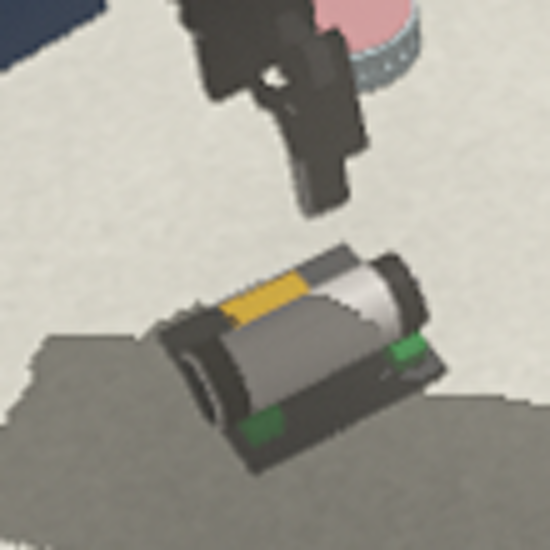

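The tube lies in both V-blocks, released. Now the chock.

```bash
python3 -m handwheel '[[0.003,0.025,0,0,0,-0.08,100],[0.009,0.07,0,0,0,-0.22,100],[0.015,0.115,0,0,0,-0.38,100],[0.021,0.16,0,0,0,-0.54,100],[0.027,0.21,0,0,0,-0.7,100],[0.034,0.26,0,0,0,-0.86,100],[0.04,0.31,0,0,0,-1.02,100],[0.046,0.36,0,0,0,-1.18,100],[0.052,0.405,0,0,0,-1.34,100],[0.058,0.45,0,0,0,-1.5,100],[0.063,0.485,0,0,0,-1.63,100],[0.0647,0.5011,0,0.001,-0.003,-1.689,100]]';python3 - <<'E'
from ov import *
s=read_camera("side");cv2.imwrite("pics/k1s.png",cv2.resize(s[90:250,240:400],None,fx=3.5,fy=3.5,interpolation=2))
t=read_camera("top");cv2.imwrite("pics/k1.png",cv2.resize(t[140:300,80:360],None,fx=2.8,fy=2.8,interpolation=2))
E
python3 go.py 437.7 -150.2 140 84.5
```

```text
time_s: 29.3
ee_pos: [437.9, -151.6, 141.5]
tcp_rot: [[0.094, 0.996, 0.002], [0.996, -0.094, 0.001], [0.001, 0.001, -1.0]]
ft_force: [-0.9, 1.0, -0.4]
gripper_width: 85.7
t 29.4 tcp [ 438.1 -151.2  141.5] yaw 84.4 w 85.4 J [-29.  12. -22.  56.   0. -24.]
[437.7, -150.2, 140.0, 84.5] shift m [ 0.001  -0.0005  0.0015] rotvec [ 0.001 -0.001 -0.001]
```

View pics/k1.png

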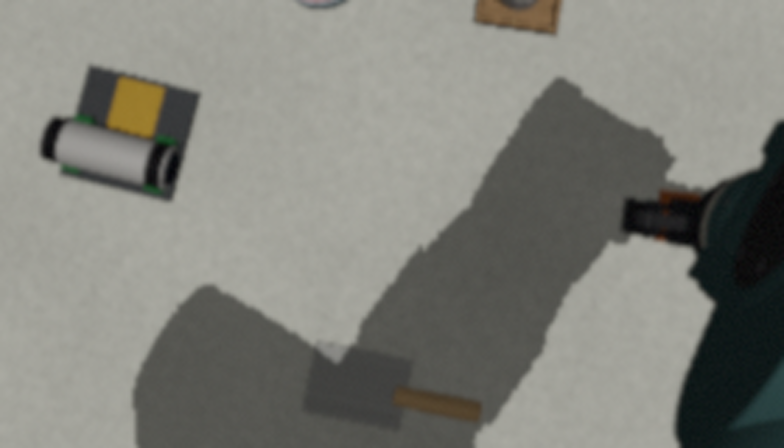

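View pics/k1s.png

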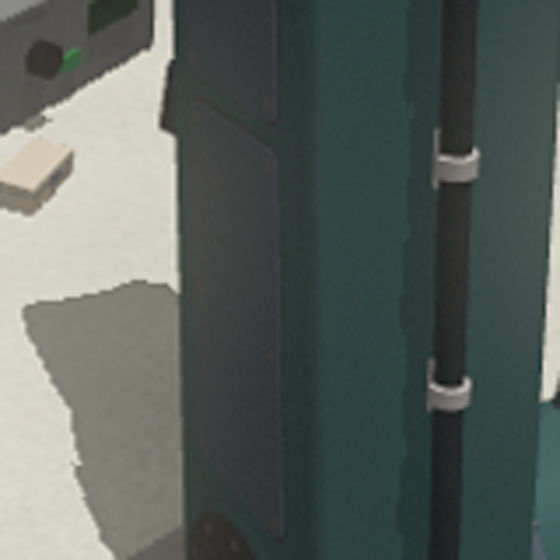

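```bash
python3 -m handwheel '[[0.001,-0.0005,0.03,0,0,0,100],[0.001,-0.0005,0.07,0,0,0,100],[0.001,-0.0005,0.105,0,0,0,100],[0.001,-0.0005,0.126,0,0,0,100],[0.001,-0.0005,0.133,0,0,0,100],[0.001,-0.0005,0.133,0,0,0,100],[0.001,-0.0005,0.133,0,0,0,0],[0.001,-0.0005,0.133,0,0,0,0],[0.001,-0.0005,0.133,0,0,0,0],[0.001,-0.0005,0.133,0,0,0,0],[0.001,-0.0005,0.133,0,0,0,0],[0.001,-0.0005,0.133,0,0,0,0]]' 40;python3 go.py 437.7 -150.2 8 84.5;python3 - <<'E'
from ov import *
t=read_camera("top");cv2.imwrite("pics/k2.png",cv2.resize(t[140:300,200:400],None,fx=3.5,fy=3.5,interpolation=2))
a=np.radians(77.8);ax=np.array([np.cos(a),np.sin(a),0]);n=np.array([-ax[1],ax[0],0])
C=np.array([500,348.6,0]);ex=-n;c=C-20*ex+[0,0,34]
for cam,(x0,y0,w) in dict(top=(80,140,110),side=(100,190,110)).items():
    im=(t if cam=="top" else read_camera(cam))[y0:y0+w,x0:x0+w];im=cv2.resize(im,None,fx=5,fy=5,interpolation=2)
    def pl(P,col):
        q=(proj(cam,P)-[x0,y0]+.5)*5-.5;cv2.polylines(im,[np.round(q*16).astype(int)],True,col,1,cv2.LINE_AA,4)
    for s in(-55,55): pl(np.array([c+s*ax+20*(np.cos(t)*n+np.sin(t)*np.array([0,0,1])) for t in np.linspace(0,6.28,40)]),(0,255,0))
    pl(np.array([C+i*ex+j*ax+[0,0,8] for i,j in((52,52),(52,-52),(-52,-52),(-52,52))]),(255,0,255))
    cv2.imwrite(f"pics/k3{cam}.png",im)
E
```

```text
time_s: 30.9
ee_pos: [438.2, -150.2, 9.0]
tcp_rot: [[0.097, 0.995, 0.002], [0.995, -0.097, 0.001], [0.001, 0.002, -1.0]]
ft_force: [-1.1, 0.8, 7.6]
gripper_width: 35.7
t 30.9 tcp [ 438.2 -150.2    9. ] yaw 84.4 w 35.7 J [-29.  20. -35.  35.   0. -24.]
[437.7, -150.2, 8.0, 84.5] shift m [-0.0001 -0.0005  0.001 ] rotvec [ 0.002 -0.001 -0.001]
```

View pics/k2.png

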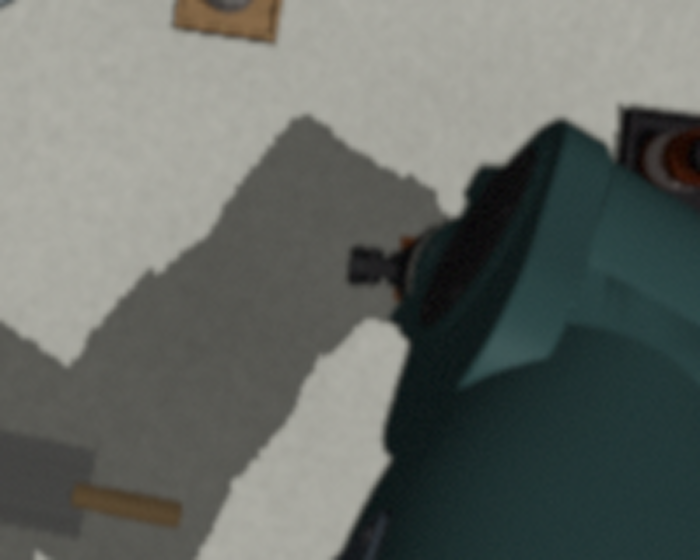

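View pics/k3top.png

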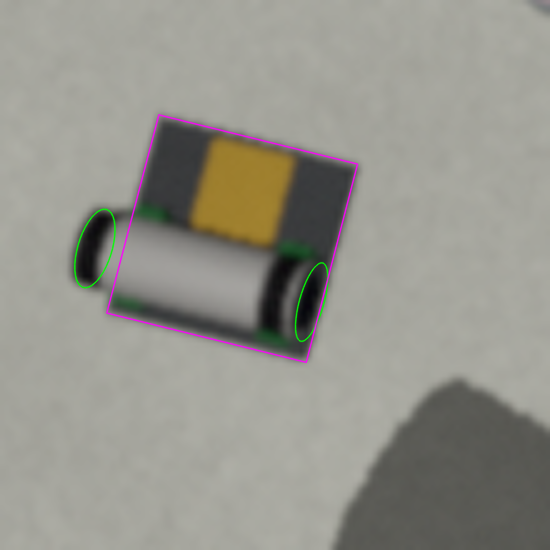

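View pics/k3side.png

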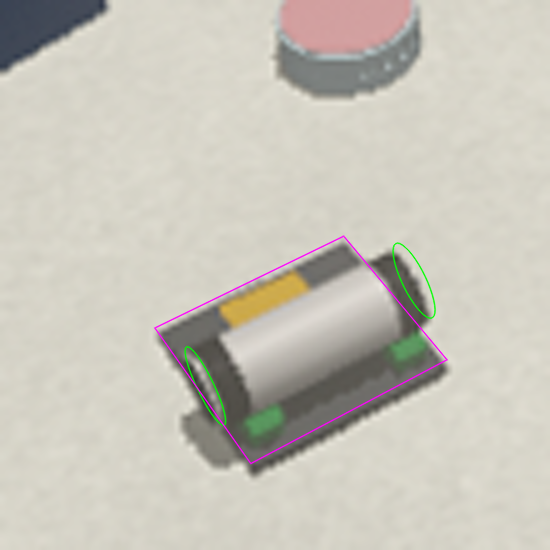

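```bash
python3 - <<'E'
from fit import *
a=np.radians(-12.3);Rm=np.array([[np.cos(a),np.sin(a)],[-np.sin(a),np.cos(a)]])
for p in up([(245,167),(100,131),(228,180),(118,140),(215,268),(65,230)],90,155,5):
    print([np.round(Rm@(at_z("top",p,z)[:2]-[500,348.6]),1) for z in (8,27)])
E
python3 -m handwheel '[[0,0,-0.03,0,0,0,0],[0,0,-0.08,0,0,0,0],[0,0,-0.115,0,0,0,0],[0,0,-0.12,0,0,0,0],[0,0,-0.12,0,0,0,0]]'; python3 go.py 531 341.8 129 77.7
```

```text
[array([  5.7, -31.5]), array([  6.4, -37.5])]
[array([ 5.7, 44.3]), array([ 6.3, 36.7])]
[array([ -2.7, -24.8]), array([ -1.9, -31. ])]
[array([ 3.4, 34.3]), array([ 4.2, 27. ])]
[array([-47.6, -29.7]), array([-45.9, -35.8])]
[array([-47.3,  48.6]), array([-45.6,  41. ])]
time_s: 31.62
ee_pos: [437.8, -150.2, 128.7]
tcp_rot: [[0.097, 0.995, 0.002], [0.995, -0.097, 0.001], [0.001, 0.002, -1.0]]
ft_force: [-0.5, -0.9, -0.6]
gripper_width: 35.8
t 31.62 tcp [ 437.8 -150.2  128.7] yaw 84.4 w 35.8 J [-29.  12. -23.  54.   0. -24.]
[531.0, 341.8, 129.0, 77.7] shift m [4.987e-01 4.510e-02 3.000e-04] rotvec [ 0.002 -0.001  0.118]
```

```bash
python3 -m handwheel '[[0.02,0.002,0,0,0,0,0],[0.06,0.005,0,0,0,0.01,0],[0.11,0.01,0,0,0,0.02,0],[0.16,0.014,0,0,0,0.035,0],[0.21,0.019,0,0,0,0.05,0],[0.26,0.023,0,0,0,0.06,0],[0.31,0.028,0,0,0,0.07,0],[0.36,0.033,0,0,0,0.085,0],[0.41,0.037,0,0,0,0.1,0],[0.455,0.041,0,0,0,0.11,0],[0.485,0.044,0,0.002,-0.001,0.118,0],[0.4987,0.0451,0,0.002,-0.001,0.118,0]]';python3 - <<'E'
from ov import *
s=read_camera("side");cv2.imwrite("pics/k4s.png",cv2.resize(s[150:310,80:240],None,fx=3.5,fy=3.5,interpolation=2))
t=read_camera("top");cv2.imwrite("pics/k4.png",cv2.resize(t[120:240,50:170],None,fx=4.5,fy=4.5,interpolation=2))
E
python3 go.py 531.3 341.8 22 77.7
```

```text
time_s: 33.12
ee_pos: [530.5, 342.8, 127.4]
tcp_rot: [[0.212, 0.977, -0.002], [0.977, -0.212, -0.001], [-0.001, -0.002, -1.0]]
ft_force: [0.3, 0.2, -1.9]
gripper_width: 35.6
t 33.23 tcp [530.7 342.2 128. ] yaw 77.7 w 35.9 J [25. 28.  1. 64.  0. 38.]
[531.3, 341.8, 22.0, 77.7] shift m [-0.0002  0.0008  0.106 ] rotvec [-0.001  0.001  0.001]
```

View pics/k4s.png

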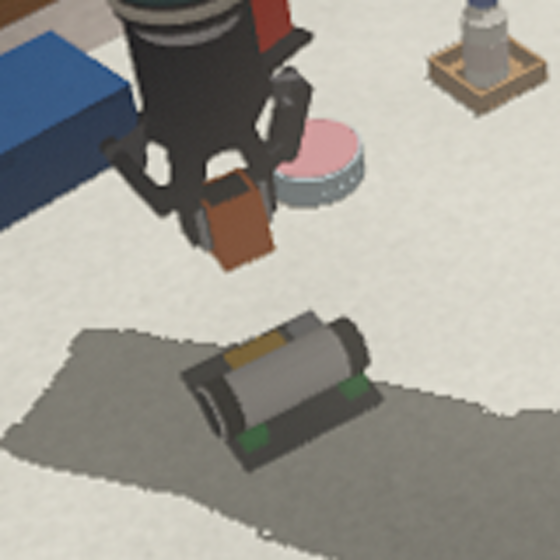

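View pics/k4.png

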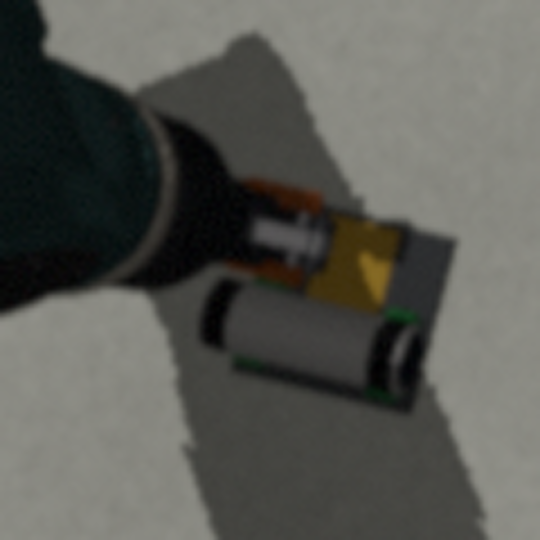

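```bash
python3 -m handwheel '[[0,0.0008,0.02,0,0,0,0],[0,0.0008,0.055,0,0,0,0],[0,0.0008,0.085,0,0,0,0],[0,0.0008,0.1,0,0,0,0],[0,0.0008,0.105,0,0,0,0],[0,0.0008,0.1065,0,0,0,0],[0,0.0008,0.1065,0,0,0,0],[0,-0.003,0.1065,0,0,0,0],[0,-0.0062,0.1065,0,0,0,0],[0,-0.0062,0.1065,0,0,0,0]]';python3 - <<'E'
from ov import *
s=read_camera("side");cv2.imwrite("pics/k5s.png",cv2.resize(s[190:300,90:200],None,fx=5,fy=5,interpolation=2))
E
python3 go.py 524.4 343.3 17.5 77.7
```

```text
time_s: 34.48
ee_pos: [524.2, 343.6, 21.7]
tcp_rot: [[0.212, 0.977, -0.001], [0.977, -0.212, -0.0], [-0.001, -0.001, -1.0]]
ft_force: [-0.2, 0.1, -0.9]
gripper_width: 35.5
t 34.52 tcp [524.4 343.6  21.7] yaw 77.7 w 35.5 J [26. 32. -9. 49.  0. 38.]
[524.4, 343.3, 17.5, 77.7] shift m [-0.0002  0.0001  0.0042] rotvec [-0.001  0.001  0.001]
```

View pics/k5s.png

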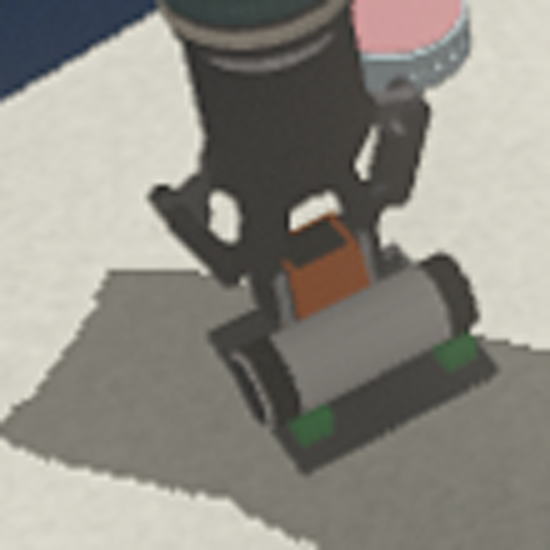

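```bash
python3 -m handwheel '[[0,0,0.002,0,0.001,0,0],[0,0,0.0035,0,0.001,0,0],[0,0,0.0042,0,0.001,0,0],[0,0,0.0046,0,0.001,0,0],[0,0,0.0048,0,0.001,0,0]]';python3 go.py 524.4 343.3 17.5 77.7
```

```text
time_s: 35.15
ee_pos: [524.3, 343.5, 17.1]
tcp_rot: [[0.212, 0.977, -0.001], [0.977, -0.212, 0.0], [0.0, -0.001, -1.0]]
ft_force: [-2.1, -1.4, 5.4]
gripper_width: 35.6
t 35.15 tcp [524.3 343.5  17.1] yaw 77.7 w 35.6 J [26. 32. -9. 48.  0. 38.]
[524.4, 343.3, 17.5, 77.7] shift m [-0.0002  0.0001 -0.0004] rotvec [-0.001 -0.     0.001]
```

```bash
python3 -m handwheel '[[0,0,0,0,0,0,55],[0,0,0,0,0,0,65],[0,0,0,0,0,0,65],[0,0,0,0,0,0,65],[0,0,-0.015,0,0,0,65],[0,0,-0.05,0,0,0,65],[0,0,-0.1,0,0,0,65],[0,0,-0.15,0,0,0,65],[0,0,-0.18,0,0,0,65]]';python3 go.py 350 0 250 20
```

```text
time_s: 36.28
ee_pos: [524.8, 343.6, 200.9]
tcp_rot: [[0.212, 0.977, 0.002], [0.977, -0.212, 0.002], [0.002, 0.002, -1.0]]
ft_force: [0.5, -0.2, -1.0]
gripper_width: 55.3
t 36.27 tcp [524.8 343.6 200.9] yaw 77.7 w 55.3 J [26. 26.  9. 73.  0. 38.]
[350.0, 0.0, 250.0, 20.0] shift m [-0.3728 -0.0979 -0.0501] rotvec [ 0.    -0.003  1.008]
```

```bash
python3 -m handwheel '[[-0.03,-0.02,-0.02,0,0,0,65],[-0.07,-0.05,-0.05,0,0,0,65],[-0.11,-0.08,-0.08,0,0,0,65],[-0.15,-0.11,-0.08,0,0,0,65],[-0.18,-0.14,-0.08,0,0,0,65],[-0.2,-0.15,-0.08,0,0,0,65],[-0.2,-0.15,-0.08,0,0,0,65],[-0.2,-0.15,-0.08,0,0,0,65]]';python3 - <<'E'
from ov import *
read_camera("side");s=read_camera("side");t=read_camera("top")
cv2.imwrite("pics/f1s.png",s);cv2.imwrite("pics/f1.png",t)
a=np.radians(77.7);ax=np.array([np.cos(a),np.sin(a),0]);n=np.array([-ax[1],ax[0],0])
C=np.array([500,348.6,0]);ex=-n;c=C-20*ex+[0,0,34];k=C+24*ex+[0,0,8]
for cam,(x0,y0,w) in dict(top=(80,140,110),side=(100,190,110)).items():
    im=(t if cam=="top" else s)[y0:y0+w,x0:x0+w];im=cv2.resize(im,None,fx=5,fy=5,interpolation=2)
    def pl(P,col):
        q=(proj(cam,P)-[x0,y0]+.5)*5-.5;cv2.polylines(im,[np.round(q*16).astype(int)],True,col,1,cv2.LINE_AA,4)
    for z,h in((0,24),(46,15)): pl(np.array([k+[0,0,z]+i*h*ex+j*18*ax for i,j in((1,1),(1,-1),(-1,-1),(-1,1))]),(0,255,0))
    pl(np.array([C+i*ex+j*ax+[0,0,8] for i,j in((52,52),(52,-52),(-52,-52),(-52,52))]),(255,0,255))
    cv2.imwrite(f"pics/f2{cam}.png",im)
E
```

```text
time_s: 37.28
ee_pos: [336.6, 180.2, 280.4]
tcp_rot: [[0.213, 0.977, 0.003], [0.977, -0.213, 0.002], [0.003, 0.002, -1.0]]
ft_force: [-0.6, 1.1, 0.1]
gripper_width: 55.5
```

View pics/f1.png

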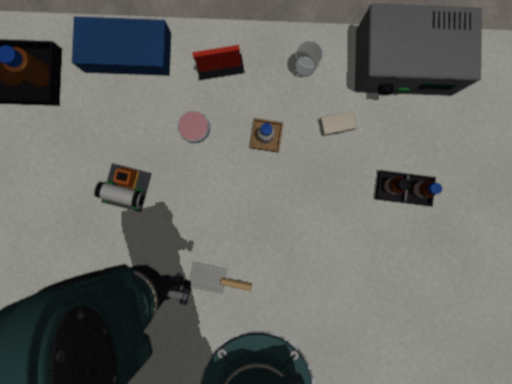

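View pics/f2top.png

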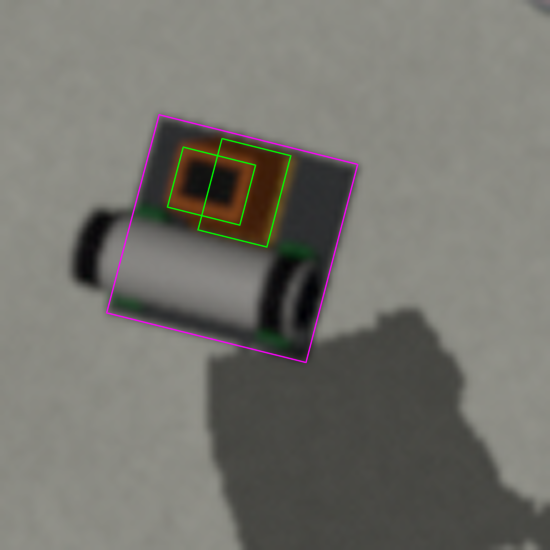

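View pics/f2side.png

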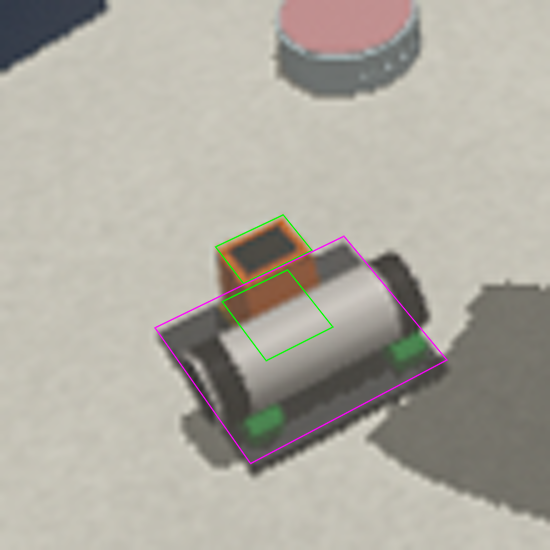

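View pics/f1s.png

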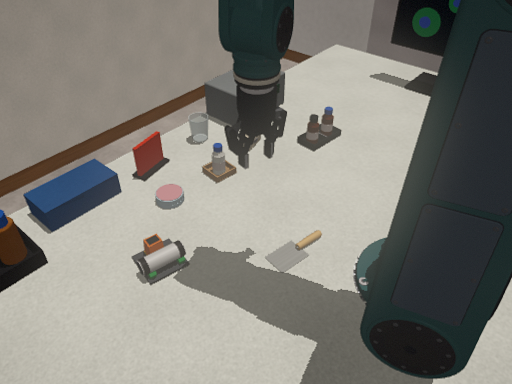

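Run:
```python
from h import *
t0=cv2.imread("pics/top0.png");
s=read_state();print(s["time_s"],np.round(s["qd"],1),np.round(s["ft_force"],1))
for n in("petri_dishes","slide_box"): print(n,[ (round(r["score"],2),np.round(r["position"],1)) for r in search_frame("top",n)[:1]])
print(hand_in())
```

```text
37.425 [ 0.1 -0.1 -0.3 -0.  -0.  -0.1] [-0.1  0.8 -0.3]
petri_dishes [(0.77, array([194. , 129.9]))]
slide_box []
the job is handed in; nothing more can be done
None
```

I cleared the bench and handed the job in at about 37 s of the 128 s allowed; `hand_in` reports no verdict.

- **Brown bottles:** one stands in each bay of the black tray, blue cap in the far bay and black cap in the near bay.
- **White bottle:** it stands in the cardboard tray.
- **Lens tube:** I laid it lengthwise in the green V-cradle first and let go of it.
- **Chock:** I set it on the yellow pad only after that. I aimed about 3 mm away from the tube, so that it would not touch while being lowered.

**Last checks:**
- The final pictures from both cameras show all three bottles upright in their trays.
- The tube lies in both V-blocks, within a couple of mm of the model.
- The chock is flat on its pad and matches the projected model.
- The arm is clear of everything and at rest.
- The petri dishes and slide box sit where they were in the first picture.

**What failed or disagreed:**
- **Slide box check:** the trained network returned nothing for the slide box in the last picture, so only the image comparison backs that one. It put the petri dishes about 2 px from its first report.
- **Side camera:** it sits about 1 px (2 mm) off the top camera throughout, which is within the stated calibration accuracy.
- **Black tray centre:** my first estimate was about 5 mm off. I corrected it from the divider between the bays before placing the bottles.
- **Dish colour:** the petri dishes show pink from above, not pale blue.

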